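# Cap the vine-leaf jars and tray them up

### The arm

A 6-joint arm with a two-finger parallel gripper is mounted at the origin on the work surface. World frame = base frame: x ahead of the robot, y to its left, z up, the work surface at z = 0. Lengths are in m, angles in rad, forces in N, time in s.
With the tool pointing down it reaches from about 0.4 to 0.825 m from the base axis. Payload 7 kg.
Tool frame: the origin (TCP) lies at the centre of the arm's flange, where the gripper is bolted on; the fingertips stand 178 mm ahead of it and the grasp point (between the pads) lies arm.tcp_to_grasp ahead of it (arm.tcp_to_grasp is the distance from the TCP to the grasp point, in m); z points along the fingers, y is the direction in which the jaws open and shut (so a half turn about z gives the same grasp; the last joint's range is limited). The gripper opens to 88 mm and grips with 3 to 60 N. Pads are 19 mm wide; open, the fingers measure 130 mm over their backs; the gripper's body (78 mm by 193 mm) begins 47 mm behind the grasp point.
Start: joints at [-0.853, 0.359, 0.012, 0, -1.224, -0.288], TCP at [0.281, -0.614, 0.405] pointing down, gripper open.
Joint ranges: [-3.07, 3.07], [-1.43, 2.12], [-1.02, 1.25], [-3.03, 1.67], [-3.05, -0], [-3.03, 3.03]. Speed limits (rad/s): [2.39, 2.39, 3.01, 3.14, 3.14, 3.14].

### API

Orientations are given as [roll, pitch, yaw] about the fixed x, y, z axes, in that order (R = Rz(yaw) Ry(pitch) Rx(roll)).
In Python, from station import arm gives the robot as it stands.
- The arm moves only by the tool move_arm, never from a script. Its argument "deltas" is a list of rows, each a list of 6 numbers: the shift along the world's x, y, z in mm, then the turn, a rotation vector about the world's x, y, z in degrees. In form: [[tx, ty, tz, ax, ay, az], ...]. A call has exactly 5 rows; each row shifts and turns the commanded pose from where the row before left it; what a row does not reach is not made up. A row lasts 1/12 s, in which the tool goes at most 41.7 mm and 7.16 degrees, less where a joint would pass 70% of its speed; a pose out of reach is approached as far as the arm can. A call with a gripper value outside its range is refused whole. "claw" is the closure in counts, from 0 (fully open) to 255 (shut), set as the call begins (left out, the last holds). The fingers move at their own pace and stop on an object; "squeeze" is the grip in N (left out, the last holds). Time passes only in rows, so rows that do not move let the fingers close, or fill a call up. It gives the time, the measured TCP pose, the force and the opening at its end, in the units of the state.
- arm.get_state(): the state, without advancing time (a new reading comes with each control period).
- arm.grab_frame(name): name is "side" or "top"; returns the picture (384x512x3 uint8, red, green, blue); there is no depth.
- arm.calibration(name): a dict with "intrinsics" (3x3 intrinsics, pixels), "T" (4x4, takes a point from camera to world coordinates). Camera axes: x right, y up, looking along -z (the intrinsics and any distortion apply to the point x, -y, -z); pixel columns grow to the right and rows downward; lengths in m; the calibration is good to about 2 mm. A picture is of the moment at which its call begins. calibration takes no time and is no camera call.
- arm.job_done(): hands the job in, once; it reports no verdict.
Trained networks look in the newest picture that a camera, given by its name, has taken for a name from the list of things; names that differ only in an ending like _2 or _b are one class to them, and where a whole thing is asked for, a point or a joint stands for the part that bears it (a point fixed in the world has none). Each returns a list of dicts, best first, with "score" (0 to 1); they miss things now and then, are a little off and sometimes report something else, mostly with a low value. They report only what shows in the picture. A call takes as long as a camera call.
- arm.spot_in(thing, camera): "xy" ([column, row] in pixels, amid what is visible of it).
- arm.masks_of(thing, camera): "pixels" (384x512 bool, what is visible of it) and "xy" ([column, row] in pixels, amid what is visible of it).
- arm.spot_point(thing, camera): "xy" ([column, row] in pixels: a listed point, or the origin of a listed thing).
The state is a dict: "t": time; "q": joint angles; "qd": joint speeds; "joint_efforts": joint torques, N m; "eef_pos": TCP position; "ee_rot": TCP orientation; "force": force on the tool from outside, world axes, zero at the start; "moment": the same for the moment, N m; "width": finger opening in m.
Only numpy, scipy, OpenCV 4.12 (cv2) and the standard library are available. Lean on these libraries where they do the work, as an engineer would, in place of code of your own. Each camera call takes 0.05 s, during which the arm holds its last target. There are 200 camera calls.

### The job

Clear the two empty jars out of the turquoise tray and stand them upright on the blue draining mat. With the hand capper press the gold lid of every filled jar squarely down until it clicks fully home, pushing the lids down with nothing else and not lifting any jar before its lid is home. Leave each sealed jar upright in the tray, centred on a ring seat of its own (any seat), the capper upright in the middle of its round black rest, and everything else on the bench where it was.

Things in the scene. Friction and masses are not known exactly. Their poses are not given: they have to be found in the camera images.
- jar_a_mid (a point): Filled jar A (2 to 4 of the 4 like jars are present; an absent one is None): loose upright glass jar, 62 mm wide from 3 to 64 mm above its base (grip it there), glass 90 mm high, packed with rolled green leaves, 0.3 kg. Point on its axis 45 mm above its base; z up the axis. Its gold lid (54 mm wide, flat) tops out 98 mm above the base when loose, 92 mm when home, and stays on the jar either way
- lid_a (a joint): How far the lid of jar A is pressed down, m: 0 loose (6 mm proud, more of the glass neck showing), 0.006 fully home. Snap fit: resists with about 12 N, gives way past half travel, clicks home by itself and stays; pressed less, it springs back up
- jar_b_mid (a point): Filled jar B (2 to 4 of the 4 like jars are present; an absent one is None): loose upright glass jar, 62 mm wide from 3 to 64 mm above its base (grip it there), glass 90 mm high, packed with rolled green leaves, 0.3 kg. Point on its axis 45 mm above its base; z up the axis. Its gold lid (54 mm wide, flat) tops out 98 mm above the base when loose, 92 mm when home, and stays on the jar either way
- lid_b (a joint): How far the lid of jar B is pressed down, m: 0 loose (6 mm proud, more of the glass neck showing), 0.006 fully home. Snap fit: resists with about 12 N, gives way past half travel, clicks home by itself and stays; pressed less, it springs back up
- jar_c_mid (a point): Filled jar C (2 to 4 of the 4 like jars are present; an absent one is None): loose upright glass jar, 62 mm wide from 3 to 64 mm above its base (grip it there), glass 90 mm high, packed with rolled green leaves, 0.3 kg. Point on its axis 45 mm above its base; z up the axis. Its gold lid (54 mm wide, flat) tops out 98 mm above the base when loose, 92 mm when home, and stays on the jar either way
- lid_c (a joint): How far the lid of jar C is pressed down, m: 0 loose (6 mm proud, more of the glass neck showing), 0.006 fully home. Snap fit: resists with about 12 N, gives way past half travel, clicks home by itself and stays; pressed less, it springs back up
- jar_d_mid (a point): Filled jar D (2 to 4 of the 4 like jars are present; an absent one is None): loose upright glass jar, 62 mm wide from 3 to 64 mm above its base (grip it there), glass 90 mm high, packed with rolled green leaves, 0.3 kg. Point on its axis 45 mm above its base; z up the axis. Its gold lid (54 mm wide, flat) tops out 98 mm above the base when loose, 92 mm when home, and stays on the jar either way
- lid_d (a joint): How far the lid of jar D is pressed down, m: 0 loose (6 mm proud, more of the glass neck showing), 0.006 fully home. Snap fit: resists with about 12 N, gives way past half travel, clicks home by itself and stays; pressed less, it springs back up
- capper_mid (a point): Hand capper, 104 mm high, 0.42 kg, standing on its foot: aluminium bell 76 mm wide, 21 mm high, its underside recessed 62 mm wide, 12 mm deep, to go over a lid with 4 mm play and press its top; above it an orange grip, 30 x 30 mm square, from 21 to 104 mm above the foot. Point on its axis 52 mm above the foot; z up the axis, x and y square to the grip's flats
- rest_top (a point): Capper's rest: fixed black round pad, 116 mm wide, 4 mm thick. This point is the centre of its top face, where the capper's foot stands
- seat_0 (a point): Fixed turquoise jar tray, 236 mm square, floor 5 mm and rim 18 mm above the bench; four seats marked by white rings (74 mm wide), 105 mm apart in a square. Centre of ring seat 1, on the tray's floor 5 mm above the bench; x and y along the tray's sides
- seat_1 (a point): Centre of ring seat 2, on the tray's floor 5 mm above the bench; x and y along the tray's sides
- seat_2 (a point): Centre of ring seat 3, on the tray's floor 5 mm above the bench; x and y along the tray's sides
- seat_3 (a point): Centre of ring seat 4, on the tray's floor 5 mm above the bench; x and y along the tray's sides
- empty_1_mid (a point): Empty jar 1: the same glass without lid or leaves (62 mm wide from 3 to 64 mm above its base, 90 mm high, open mouth), 0.14 kg, left standing somewhere in the tray. Point on its axis 45 mm above its base
- empty_2_mid (a point): Empty jar 2: the same glass without lid or leaves (62 mm wide from 3 to 64 mm above its base, 90 mm high, open mouth), 0.14 kg, left standing somewhere in the tray. Point on its axis 45 mm above its base
- mat_top (a point): Draining mat for empty jars: fixed blue ribbed mat, 240 mm along its x, 140 mm along its y, 3 mm thick. This point is the centre of its top face; room for both empty jars side by side along x
- spoon: Bystander: spoon lying flat, 170 mm long along x, under 25 mm high; origin under the middle
- spare_lids: Bystander: stack of three gold lids lying on the bench, 54 mm wide, 48 mm high; origin at the centre of its underside
- salt_tub: Bystander: salt tub with a blue lid, 68 mm wide, 100 mm high; origin at the centre of its underside
- tongs: Bystander: steel tongs with green tips lying flat, 215 mm long along x, 60 mm wide, 12 mm high; origin under the middle
- salt_bowl: Bystander: white bowl, 80 mm wide, 40 mm high; origin at the centre of its underside
- tumbler: Bystander: red tumbler, 64 mm wide, 90 mm high; origin at the centre of its underside

How it is judged:
By the outcome, as a careful person would: the job done as asked, in the order asked, and still so for the second after the job is handed in, with the robot touching nothing.
Of jar_a, jar_b, jar_c, jar_d only 2 to 4 are there at a start; the rules pass over those that are not, and their reading is None.
At some moment in a run one of jar_a, jar_b, jar_c, jar_d may be knocked a few centimetres aside while the robot is not near it.
Once in a run the grip may slacken for a moment while it holds something.
It also fails if it takes over 210 s, if anything falls off the work surface, if the arm or the gripper's body presses on something with over 40 N, if the wrist force passes 120 N, or if a joint passes its speed limit or range.

## Working session

There is one attempt and no reset: what is moved stays moved. The work goes in short steps, Python scripts to look and compute and a tool call to move; the robot and the scene stay as the last step left them, time stands still between calls to the robot, and variables do not carry over. Pictures are saved under pics/ and viewed, about 12 in all and at most 16, crops included, and the job is handed in when it is done.

Besides the shell and the picture viewer there is one more tool, called after "Emit:" as name(argument=value, ...), one argument or row to a line, values as JSON. move_arm: Moves the arm, as the interface text tells. Its arguments: {"type":"object","properties":{"deltas":{"type":"array","items":{"type":"array","items":{"type":"number"}}},"claw":{"type":"number"},"squeeze":{"type":"number"}},"required":["deltas"]}

```bash
mkdir -p pics; ls
python3 - <<'E'
from station import arm
import cv2, numpy as np
np.set_printoptions(precision=4,suppress=True)
for c in ("side","top"):
    cv2.imwrite(f"pics/{c}0.png",cv2.resize(arm.grab_frame(c)[:,:,::-1],(800,600),interpolation=cv2.INTER_CUBIC))
    k=arm.calibration(c); print(c,k)
print(arm.get_state(), arm.tcp_to_grasp)
E
```

```text
pics
side {'intrinsics': array([[464.865 ,   0.    , 243.4779],
       [  0.    , 464.865 , 193.5302],
       [  0.    ,   0.    ,   1.    ]]), 'T': array([[-0.9927,  0.074 , -0.095 ,  0.3397],
       [-0.1199, -0.5348,  0.8364,  1.3569],
       [ 0.0111,  0.8417,  0.5398,  0.9618],
       [ 0.    ,  0.    ,  0.    ,  1.    ]])}
top {'intrinsics': array([[358.5162,   0.    , 259.3914],
       [  0.    , 358.5162, 191.3364],
       [  0.    ,   0.    ,   1.    ]]), 'T': array([[ 0.0206,  0.9935, -0.1118,  0.4094],
       [-0.9997,  0.0215,  0.0068,  0.0383],
       [ 0.0092,  0.1117,  0.9937,  1.015 ],
       [ 0.    ,  0.    ,  0.    ,  1.    ]])}
{'t': 0.1, 'q': array([-0.8529,  0.3593,  0.0112, -0.0003, -1.2241, -0.2881]), 'qd': array([ 0.    , -0.0012,  0.0012,  0.0009,  0.0004,  0.0018]), 'joint_efforts': array([  0.0006, -58.4162,  29.3753,   7.0155,   0.0102,  -0.    ]), 'eef_pos': array([ 0.2812, -0.6135,  0.4038]), 'ee_rot': array([ 3.1401, -0.0001, -2.712 ]), 'force': array([ 0.4438, -0.4822,  0.4718]), 'moment': array([-0.0279,  0.0061, -0.0167]), 'width': 0.08770977539992787} 0.1593
```

View pics/top0.png

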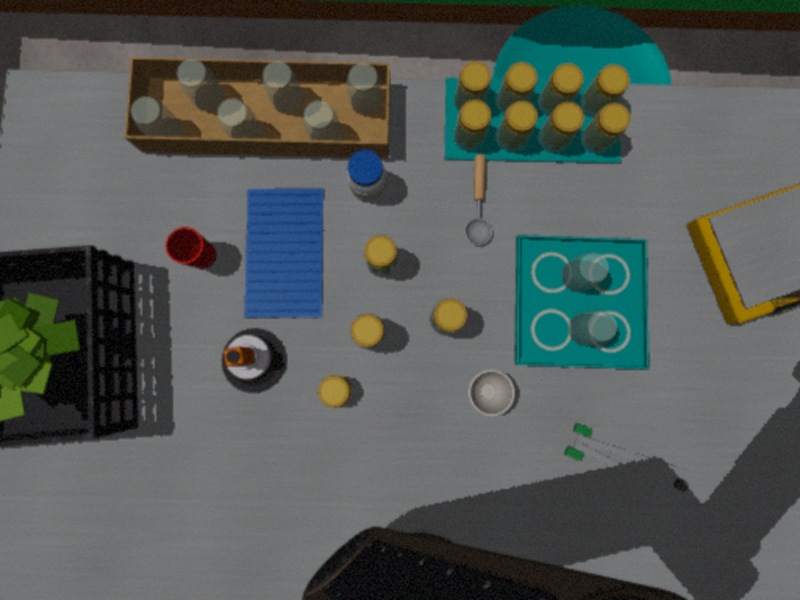

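View pics/side0.png

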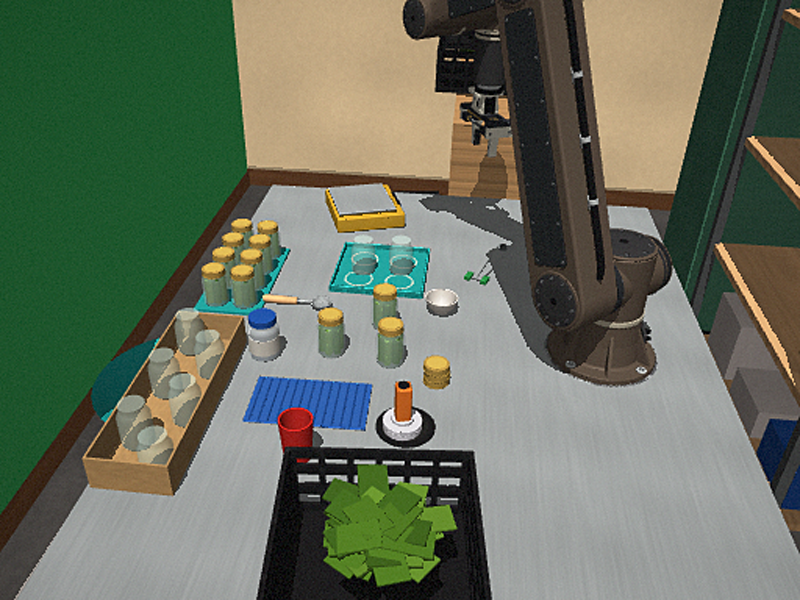

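The top view shows two empties in the tray, at about (592,268) and (602,325) in the 800x600 picture. Three loose-lidded jars stand on the bench at (380,250), (367,330) and (450,315). The spare lids are at (334,390), the capper at (245,357) and the mat at (285,253). The side view agrees. Next I'll measure all of these.

```bash
cat > h.py <<'E'
from station import arm
import numpy as np, cv2
np.set_printoptions(precision=4,suppress=True)
def ray(c,xy):
    k=arm.calibration(c);K=k["intrinsics"];T=k["T"]
    d=np.linalg.solve(K,[xy[0],xy[1],1.0]); d=T[:3,:3]@(d*[1,-1,-1])
    return T[:3,3],d
def at(c,xy,z):
    o,d=ray(c,xy); return (o+d*(z-o[2])/d[2])[:2]
def proj(c,p):
    k=arm.calibration(c);T=np.linalg.inv(k["T"]);q=T[:3,:3]@p+T[:3,3]
    q=k["intrinsics"]@(q*[1,-1,-1]); return q[:2]/q[2]
def tri(a,b):
    (o1,d1),(o2,d2)=ray("top",a),ray("side",b)
    s=np.linalg.lstsq(np.c_[d1,-d2],o2-o1,rcond=None)[0]
    p,q=o1+s[0]*d1,o2+s[1]*d2
    return (p+q)/2,np.linalg.norm(p-q)
E
python3 - <<'E'
from h import *
Z=dict(jar_a_mid=.045,empty_1_mid=.05,capper_mid=.056,rest_top=.004,seat_0=.005,mat_top=.003,spare_lids=0)
for c in("top","side"): arm.grab_frame(c)
for n,z in Z.items():
    for c in("top","side"):
        for r in arm.spot_point(n,c)[:6]:
            if r["score"]>.3: print(n,c,np.round(r["xy"],1),round(r["score"],2),at(c,r["xy"],z))
print(arm.get_state()["t"])
E
```

```text
jar_a_mid top [285.4 202.5] 0.74 [ 0.4896 -0.0396]
jar_a_mid top [404.6 292.1] 0.41 [ 0.2584 -0.3585]
jar_a_mid top [236.2 116.8] 0.33 [0.7261 0.1005]
jar_a_mid side [245.8 195.6] 0.55 [ 0.491  -0.0509]
jar_a_mid side [256.6 259.2] 0.47 [0.4184 0.2928]
empty_1_mid top [379.2 210.5] 0.78 [ 0.473  -0.2929]
empty_1_mid side [254.8 166.1] 0.74 [ 0.4796 -0.2641]
empty_1_mid side [281.7 199.2] 0.62 [ 0.3604 -0.0373]
capper_mid top [153.7 228.6] 0.72 [0.4118 0.3101]
capper_mid side [257.7 256.1] 0.81 [0.4155 0.2911]
rest_top top [160.5 231.6] 0.73 [0.404  0.3054]
rest_top side [261.1 271.7] 0.77 [0.4029 0.3005]
seat_0 top [354.1 174.1] 0.93 [ 0.5785 -0.2382]
seat_0 top [390.4 213.9] 0.92 [ 0.467  -0.3399]
seat_0 top [352.2 210.7] 0.73 [ 0.4737 -0.2319]
seat_0 top [388.8 174.7] 0.66 [ 0.579  -0.3376]
seat_0 side [257.5 180.5] 0.77 [ 0.4642 -0.2289]
seat_0 side [232.5 166.1] 0.62 [ 0.5793 -0.331 ]
seat_0 side [257.1 170.5] 0.57 [ 0.4734 -0.3084]
mat_top top [179.2 158.9] 0.71 [0.6118 0.2629]
mat_top side [196.5 256. ] 0.56 [0.6114 0.2539]
spare_lids top [218.6 244.2] 0.85 [0.3723 0.1424]
spare_lids side [278.5 242.9] 0.75 [0.3586 0.1498]
spare_lids side [210.1 213.1] 0.37 [0.6121 0.0124]
0.9
```

Run:
```python
from h import *
for c in("top","side"):
    im=arm.grab_frame(c); hsv=cv2.cvtColor(im,cv2.COLOR_RGB2HSV)
    m=cv2.inRange(hsv,(16,110,90),(32,255,255)); n,l,s,ce=cv2.connectedComponentsWithStats(m)
    for i in range(1,n):
        if 80<s[i,4]<900: print(c,"gold",s[i],ce[i].round(1),at(c,ce[i],.094))
    m=cv2.inRange(hsv,(82,120,60),(95,255,255)); n,l,s,ce=cv2.connectedComponentsWithStats(m)
    for i in range(1,n):
        if s[i,4]>1200:
            h=cv2.minAreaRect(np.argwhere(l==i)[:,::-1].astype(np.float32)); print("tray",s[i],h,[at(c,p,.015) for p in cv2.boxPoints(h)])
    # bell (bright grey in rest area) & rest
    for t in("empty_1_mid","capper_mid","rest_top"):
        if t=="rest_top": continue
        for r in arm.masks_of(t,c)[:4]:
            ys,xs=np.nonzero(r["pixels"]); print(t,c,round(r["score"],2),r["xy"],xs.min(),xs.max(),ys.min(),ys.max(),len(xs))
    g=cv2.resize(im[120:260,130:430][:,:,::-1] if c=="top" else im[140:300,140:320][:,:,::-1],None,fx=2.6 if c=="top" else 3.4,fy=2.6 if c=="top" else 3.4,interpolation=cv2.INTER_CUBIC)
    cv2.imwrite(f"pics/z_{c}.png",g)
```

```text
top gold [294  39  20  19 290] [303.7  48.2] [ 0.9058 -0.0801]
top gold [323  40  21  19 287] [333.3  49.1] [ 0.9054 -0.1603]
top gold [353  41  20  18 284] [362.8  49.7] [ 0.9057 -0.2406]
top gold [382  42  21  18 284] [392.2  50.5] [ 0.9054 -0.3206]
top gold [294  64  20  19 307] [303.5  73. ] [ 0.8358 -0.08  ]
top gold [323  64  21  20 302] [333.3  73.7] [ 0.8358 -0.1602]
top gold [353  65  21  19 299] [362.9  74.3] [ 0.836  -0.2402]
top gold [382  66  21  19 307] [392.6  75. ] [ 0.8361 -0.3202]
top gold [304  99   6  29 115] [306.3 112.9] [ 0.7251 -0.0882]
top gold [233 151  21  20 320] [243.1 160.3] [0.5938 0.0761]
top gold [277 191  22  21 352] [287.8 201.2] [ 0.4891 -0.0417]
top gold [225 201  20  21 339] [234.6 211.1] [0.4605 0.0945]
top gold [204 240  20  21 318] [213.3 250. ] [0.361  0.1456]
tray [ 309    4  121  100 3795] ((369.4765625, 53.55503463745117), (118.99284362792969, 99.4643325805664), 1.2730300426483154) [array([ 0.7851, -0.1063]), array([ 1.0929, -0.1114]), array([ 1.094 , -0.4681]), array([ 0.7854, -0.4515])]
tray [ 330  151   85   85 4336] ((372.0, 193.0), (8
[... 582 characters left out ...]
39 446] [161.8 160.5] [ 0.8343 -0.18  ]
side gold [459 155  44  76 335] [481.8 193.7] [-0.3327 -0.1009]
side gold [482 159  30  21  93] [498.  168.7] [-0.4498 -0.2954]
side gold [239 181  15  12 144] [245.9 186.5] [ 0.4895 -0.0344]
side gold [204 197  15  12 159] [210.9 202.5] [0.5941 0.0825]
side gold [242 203  16  13 173] [249.5 208.8] [0.4618 0.1019]
side gold [271 228  17  21 305] [278.9 237.8] [0.357  0.2434]
empty_1_mid side 0.58 [247.1, 208.7] 242 257 203 215 172
empty_1_mid side 0.57 [253.6, 165.6] 249 263 152 175 315
empty_1_mid side 0.49 [268.7, 277.0] 240 277 262 286 333
capper_mid side 0.59 [258.6, 263.7] 245 270 244 282 660
capper_mid side 0.31 [167.4, 213.8] 159 178 197 231 579
```

View pics/z_top.png

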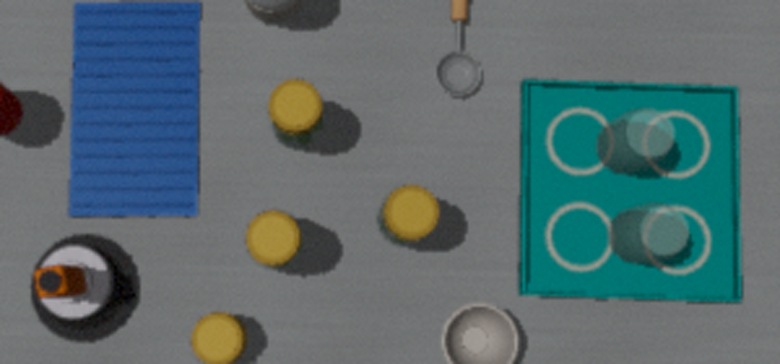

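View pics/z_side.png

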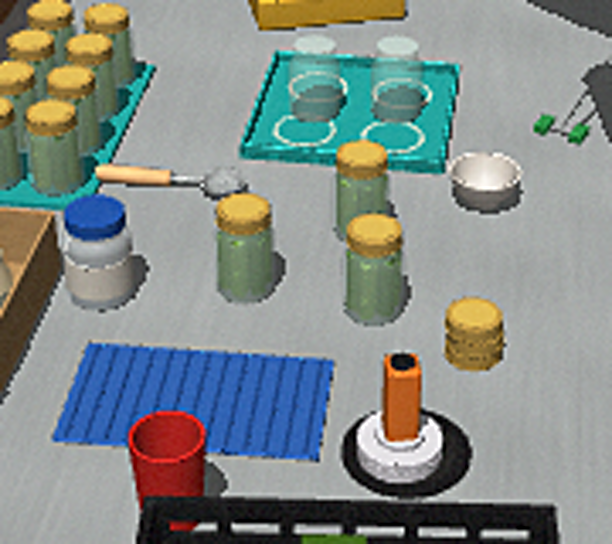

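Run:
```python
from h import *
def T(u,v): return (130+u/2.6,120+v/2.6)
def S(u,v): return (140+u/3.4,140+v/3.4)
for a,b in [((652,133),(316,48)),((665,234),(397,48)),((296,106),(244,206)),((274,238),(375,226)),((411,213),(362,153))]:
    p,e=tri(T(*a),S(*b)); print(p,e,at("top",T(*a),.095))
print("bell",at("top",T(75,283),.025),at("side",S(400,436),.025),"rest",at("top",T(85,288),.004),at("side",S(406,453),.004))
print("gripTop",at("top",T(50,281),.108),at("side",S(402,360),.108))
print("tumbler",at("top",(119.7,157.4),.09))
for q in [(580,141),(677,145),(580,237),(676,240)]: print("seat",at("top",T(*q),.005))
for q in [(306,131),(393,137),(319,91),(402,95)]: print("seatS",at("side",S(*q),.005))
```

```text
[ 0.5727 -0.2866  0.0857] 0.003276128228418694 [ 0.5727 -0.2833]
[ 0.4741 -0.2973  0.0869] 0.003738174159225305 [ 0.4716 -0.2945]
[0.5922 0.0741 0.0962] 0.00044514494404496196 [0.5923 0.0741]
[0.4597 0.0924 0.0969] 0.0006656910000017478 [0.4595 0.0925]
[ 0.4877 -0.0424  0.0956] 0.0012323808094309963 [ 0.4871 -0.0425]
bell [0.4115 0.3048] [0.4131 0.3099] rest [0.4064 0.2994] [0.4073 0.308 ]
gripTop [0.4128 0.3066] [0.4139 0.307 ]
tumbler [0.5949 0.399 ]
seat [ 0.5781 -0.2353]
seat [ 0.576  -0.3421]
seat [ 0.4725 -0.2344]
seat [ 0.4714 -0.3389]
seatS [ 0.575  -0.2289]
seatS [ 0.4719 -0.2294]
seatS [ 0.573  -0.3261]
seatS [ 0.4708 -0.3305]
```

Emit:
move_arm(
  deltas=[
    [20, 30, 0, 0, 0, -5],
    [20, 30, 0, 0, 0, -5],
    [20, 30, 0, 0, 0, -5],
    [20, 30, 0, 0, 0, -5],
    [20, 30, 0, 0, 0, -4.6],
  ],
  claw=0,
  squeeze=40,
)

```text
t: 1.62
eef_pos: [0.3818, -0.4622, 0.4047]
ee_rot: [-3.141, 0.0, 3.137]
force: [1.1, -0.9, 0.4]
width: 0.0873
```

Emit:
move_arm(
  deltas=[
    [27, 25, -9, 0, 0, 0],
    [27, 25, -9, 0, 0, 0],
    [27, 25, -9, 0, 0, 0],
    [27, 25, -9, 0, 0, 0],
    [27, 25, -9, 0, 0, 0],
  ],
)

```text
t: 2.03
eef_pos: [0.5173, -0.3371, 0.3596]
ee_rot: [-3.141, 0.001, -3.141]
force: [0.4, -0.6, 0.3]
width: 0.0875
```

Emit:
move_arm(
  deltas=[
    [28, 26, -8, 0, 0, 0],
    [28, 26, -8, 0, 0, 0],
    [0, 0, -20, 0, 0, 0],
    [0, 0, -20, 0, 0, 0],
    [0, 0, -10, 0, 0, 0],
  ],
)

```text
t: 2.45
eef_pos: [0.5722, -0.2855, 0.2911]
ee_rot: [3.141, -0.003, -3.14]
force: [-1.0, -0.2, -0.2]
width: 0.0877
```

```bash
cat > see.py <<'E'
from h import *
import sys
# usage: see.py name  (top crop u0 v0 u1 v1) (side crop ...)
n=sys.argv[1]; a=list(map(int,sys.argv[2:6])); b=list(map(int,sys.argv[6:10])); out=[]
for c,q in(("top",a),("side",b)):
    g=arm.grab_frame(c)[q[1]:q[3],q[0]:q[2],::-1]; s=395/g.shape[1]
    g=cv2.resize(g,None,fx=s,fy=s,interpolation=cv2.INTER_CUBIC); out.append(cv2.copyMakeBorder(g,0,max(0,595-g.shape[0]),0,5,0)[:595]); print(c,"scale",s)
cv2.imwrite(f"pics/{n}.png",np.hstack(out)); s=arm.get_state(); print(s["t"],s["eef_pos"],s["ee_rot"],s["width"],s["force"])
E
python3 see.py e1 320 130 430 240 200 110 300 210
```

```text
top scale 3.590909090909091
side scale 3.95
2.55 [ 0.5716 -0.2864  0.2916] [ 3.1407 -0.0039 -3.1413] 0.08770736095851647 [-0.4113 -0.3917 -0.2443]
```

View pics/e1.png

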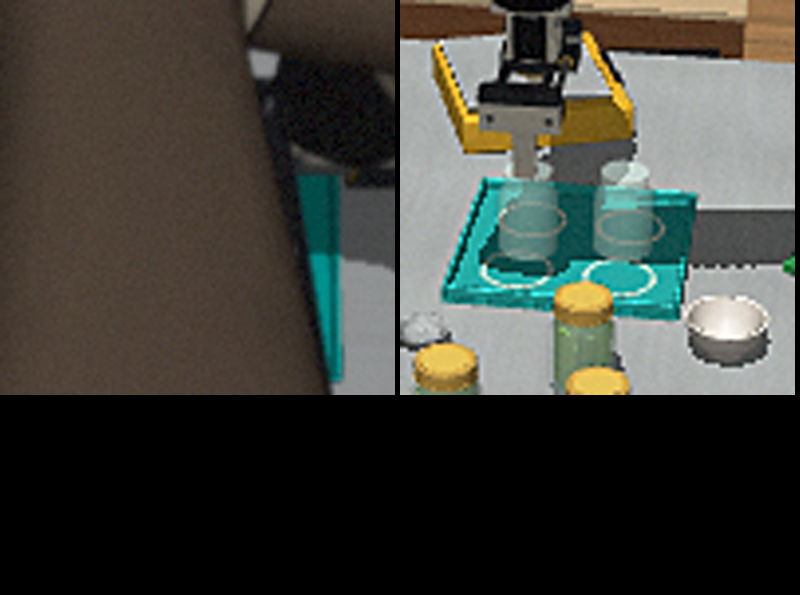

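The side view shows the near finger above the left empty and lined up in x (525 against the jar at 527, crop pixels). I'm descending and closing.

Emit:
move_arm(
  deltas=[
    [1, 0, -16, 0, 0, 0],
    [0, 0, -16, 0, 0, 0],
    [0, 0, -16, 0, 0, 0],
    [0, 0, -16, 0, 0, 0],
    [0, 0, -13, 0, 0, 0],
  ],
)

```text
t: 2.97
eef_pos: [0.5733, -0.2874, 0.2172]
ee_rot: [-3.141, 0.001, 3.141]
force: [0.4, 0.9, -0.2]
width: 0.0875
```

Emit:
move_arm(
  deltas=[
    [0, 0, 0, 0, 0, 0],
    [0, 0, 0, 0, 0, 0],
    [0, 0, 0, 0, 0, 0],
    [0, 0, 0, 0, 0, 0],
    [0, 0, 0, 0, 0, 0],
  ],
  claw=255,
  squeeze=30,
)

```text
t: 3.38
eef_pos: [0.5736, -0.2867, 0.218]
ee_rot: [-3.141, 0.002, -3.141]
force: [0.5, 0.2, 3.1]
width: 0.0619
```

Emit:
move_arm(
  deltas=[
    [0, 0, 20, 0, 0, 0],
    [0, 0, 28, 0, 0, 0],
    [0, 0, 28, 0, 0, 0],
    [0, 0, 28, 0, 0, 0],
    [0, 0, 26, 0, 0, 0],
  ],
)

```text
t: 3.8
eef_pos: [0.573, -0.2866, 0.349]
ee_rot: [-3.141, 0.001, -3.141]
force: [0.5, -0.0, -2.2]
width: 0.0616
```

Emit:
move_arm(
  deltas=[
    [6.5, 36, 0, 0, 0, 0],
    [6.5, 36, 0, 0, 0, 0],
    [6.5, 36, 0, 0, 0, 0],
    [6.5, 36, 0, 0, 0, 0],
    [6.5, 36, 0, 0, 0, 0],
  ],
)

```text
t: 4.22
eef_pos: [0.6055, -0.1051, 0.3475]
ee_rot: [3.141, 0.001, -3.142]
force: [0.1, -0.3, -0.2]
width: 0.0615
```

Emit:
move_arm(
  deltas=[
    [6.5, 36, 0, 0, 0, 0],
    [6.5, 36, 0, 0, 0, 0],
    [6.5, 36, 0, 0, 0, 0],
    [6.5, 36, 0, 0, 0, 0],
    [6.5, 36, 0, 0, 0, 0],
  ],
)

```text
t: 4.63
eef_pos: [0.6381, 0.0752, 0.3474]
ee_rot: [3.141, 0.001, -3.141]
force: [0.8, -0.6, -1.3]
width: 0.0611
```

Emit:
move_arm(
  deltas=[
    [6.5, 36, 0, 0, 0, 0],
    [6.5, 36, 0, 0, 0, 0],
    [6.5, 36, 0, 0, 0, 0],
    [6.5, 36, 0, 0, 0, 0],
    [6.5, 36, 0, 0, 0, 0],
  ],
)

```text
t: 5.05
eef_pos: [0.6706, 0.2552, 0.3473]
ee_rot: [3.141, 0.0, -3.141]
force: [-0.3, 0.3, -1.0]
width: 0.0614
```

Emit:
move_arm(
  deltas=[
    [0, 0, -20, 0, 0, 0],
    [0, 0, -20, 0, 0, 0],
    [0, 0, -20, 0, 0, 0],
    [0, 0, -20, 0, 0, 0],
    [0, 0, -20, 0, 0, 0],
  ],
)

```text
t: 5.47
eef_pos: [0.6706, 0.2535, 0.2462]
ee_rot: [3.141, 0.0, -3.141]
force: [0.5, -0.2, -2.0]
width: 0.0616
```

Emit:
move_arm(
  deltas=[
    [0, 0, -8, 0, 0, 0],
    [0, 0, -8, 0, 0, 0],
    [0, 0, -6, 0, 0, 0],
    [0, 0, -3, 0, 0, 0],
    [0, 0, -3, 0, 0, 0],
  ],
)

```text
t: 5.88
eef_pos: [0.6711, 0.2535, 0.2193]
ee_rot: [3.141, 0.001, -3.141]
force: [0.5, -1.2, -1.4]
width: 0.0616
```

Emit:
move_arm(
  deltas=[
    [0, 0, -1, 0, 0, 0],
    [0, 0, -1, 0, 0, 0],
    [0, 0, 0, 0, 0, 0],
    [0, 0, 0, 0, 0, 0],
    [0, 0, 0, 0, 0, 0],
  ],
)

```text
t: 6.3
eef_pos: [0.6708, 0.2534, 0.2171]
ee_rot: [3.141, 0.0, -3.141]
force: [-1.9, 0.4, -0.5]
width: 0.0617
```

Emit:
move_arm(
  deltas=[
    [0, 0, -1, 0, 0, 0],
    [0, 0, 0, 0, 0, 0],
    [0, 0, 0, 0, 0, 0],
    [0, 0, 0, 0, 0, 0],
    [0, 0, 0, 0, 0, 0],
  ],
)

```text
t: 6.72
eef_pos: [0.6709, 0.2535, 0.2161]
ee_rot: [3.141, 0.001, -3.141]
force: [-0.4, -0.5, 2.1]
width: 0.0618
```

Emit:
move_arm(
  deltas=[
    [0, 0, 0, 0, 0, 0],
    [0, 0, 0, 0, 0, 0],
    [0, 0, 0, 0, 0, 0],
    [0, 0, 0, 0, 0, 0],
    [0, 0, 0, 0, 0, 0],
  ],
  claw=0,
)

```text
t: 7.13
eef_pos: [0.6707, 0.2534, 0.2155]
ee_rot: [-3.141, -0.0, -3.141]
force: [0.4, 0.3, -0.5]
width: 0.0856
```

Emit:
move_arm(
  deltas=[
    [0, 0, 20, 0, 0, 0],
    [0, 0, 28, 0, 0, 0],
    [0, 0, 28, 0, 0, 0],
    [0, 0, 28, 0, 0, 0],
    [0, 0, 26, 0, 0, 0],
  ],
)

```text
t: 7.55
eef_pos: [0.6707, 0.2533, 0.3473]
ee_rot: [3.141, 0.0, -3.141]
force: [0.2, -0.1, 0.4]
width: 0.088
```

```bash
python3 see.py m1 130 110 300 260 140 120 320 330
python3 - <<'E'
from h import *
arm.grab_frame("side")
for r in arm.masks_of("empty_1_mid","side")[:5]:
    ys,xs=np.nonzero(r["pixels"]); print(round(r["score"],2),xs.min(),xs.max(),ys.min(),ys.max(),len(xs))
E
```

```text
top scale 2.323529411764706
side scale 2.1944444444444446
7.65 [0.6719 0.2538 0.3516] [ 3.1378  0.0078 -3.1405] 0.08771185149058161 [1.0009 0.4867 0.6021]
0.63 240 259 203 236 565
0.54 248 263 151 175 346
```

View pics/m1.png

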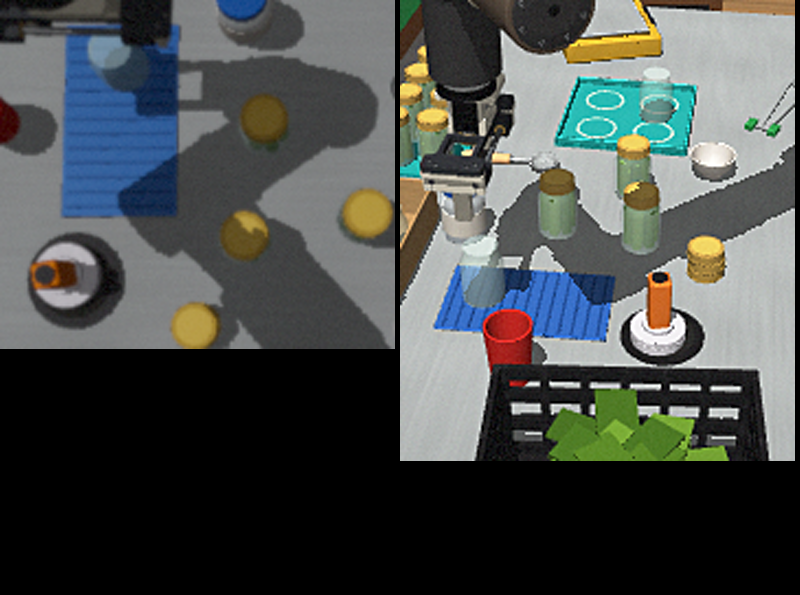

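Empty 1 stands on the far half of the mat, at (110,55) in the top crop. Now the second one.

Emit:
move_arm(
  deltas=[
    [-13.2, -36.6, 0, 0, 0, 0],
    [-13.2, -36.6, 0, 0, 0, 0],
    [-13.2, -36.6, 0, 0, 0, 0],
    [-13.2, -36.6, 0, 0, 0, 0],
    [-13.2, -36.6, 0, 0, 0, 0],
  ],
)

```text
t: 8.17
eef_pos: [0.6034, 0.0688, 0.3441]
ee_rot: [-3.141, -0.002, -3.141]
force: [0.7, -0.8, 0.3]
width: 0.0877
```

Emit:
move_arm(
  deltas=[
    [-13.2, -36.6, 0, 0, 0, 0],
    [-13.2, -36.6, 0, 0, 0, 0],
    [-13.2, -36.6, 0, 0, 0, 0],
    [-13.2, -36.6, 0, 0, 0, 0],
    [-13.2, -36.6, 0, 0, 0, 0],
  ],
)

```text
t: 8.58
eef_pos: [0.5373, -0.1142, 0.3445]
ee_rot: [-3.142, -0.002, -3.141]
force: [0.3, -0.4, -0.0]
width: 0.0876
```

Emit:
move_arm(
  deltas=[
    [-13.2, -36.6, 0, 0, 0, 0],
    [-13.2, -36.6, 0, 0, 0, 0],
    [-13.2, -36.6, 0, 0, 0, 0],
    [-13.2, -36.6, 0, 0, 0, 0],
    [-13.2, -36.6, 0, 0, 0, 0],
  ],
)

```text
t: 9.0
eef_pos: [0.4713, -0.297, 0.3445]
ee_rot: [3.141, -0.002, -3.141]
force: [1.0, -0.4, -0.1]
width: 0.0875
```

Emit:
move_arm(
  deltas=[
    [0, 0, -28, 0, 0, 0],
    [0, 0, -27, 0, 0, 0],
    [0, 0, 0, 0, 0, 0],
    [0, 0, 0, 0, 0, 0],
    [0, 0, 0, 0, 0, 0],
  ],
)

```text
t: 9.42
eef_pos: [0.4732, -0.2955, 0.2912]
ee_rot: [-3.141, -0.0, -3.14]
force: [0.5, 0.5, 0.7]
width: 0.0876
```

```bash
python3 see.py e2 320 130 430 240 200 110 300 210
```

```text
top scale 3.590909090909091
side scale 3.95
9.5167 [ 0.4735 -0.2953  0.2921] [-3.1409  0.0018 -3.1399] 0.08754878305899216 [ 0.0222  0.485  -0.0457]
```

View pics/e2.png

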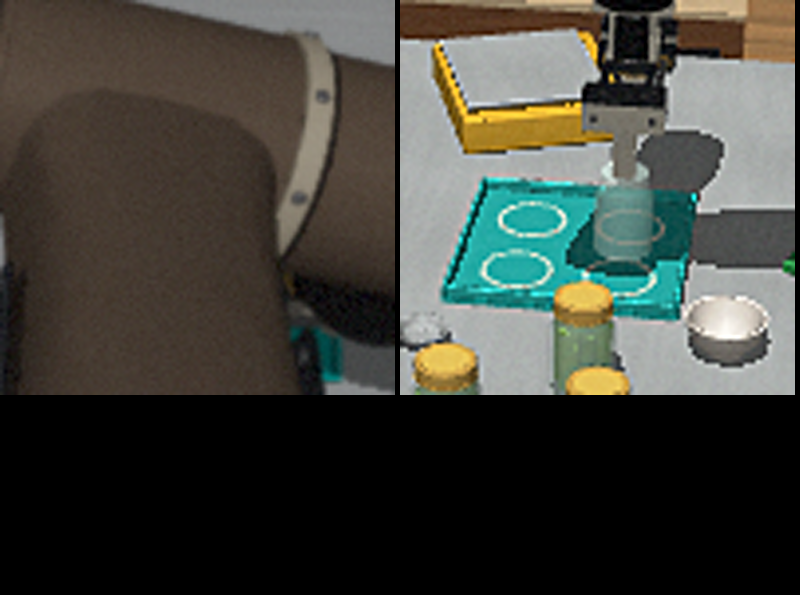

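Finger and jar are lined up (624 and 625). Next: descend, grip, carry to the mat.

Emit:
move_arm(
  deltas=[
    [0, 0, -16, 0, 0, 0],
    [0, 0, -16, 0, 0, 0],
    [0, 0, -16, 0, 0, 0],
    [0, 0, -16, 0, 0, 0],
    [0, 0, -11, 0, 0, 0],
  ],
)

```text
t: 9.93
eef_pos: [0.4732, -0.2952, 0.2157]
ee_rot: [-3.141, 0.001, -3.14]
force: [-1.1, 0.6, 0.3]
width: 0.0879
```

Emit:
move_arm(
  deltas=[
    [0, 0, 0, 0, 0, 0],
    [0, 0, 0, 0, 0, 0],
    [0, 0, 0, 0, 0, 0],
    [0, 0, 0, 0, 0, 0],
    [0, 0, 0, 0, 0, 0],
  ],
  claw=255,
  squeeze=30,
)

```text
t: 10.35
eef_pos: [0.4732, -0.2955, 0.2168]
ee_rot: [-3.141, 0.002, -3.141]
force: [-0.1, 3.1, 4.5]
width: 0.0616
```

Emit:
move_arm(
  deltas=[
    [0, 0, 20, 0, 0, 0],
    [0, 0, 28, 0, 0, 0],
    [0, 0, 28, 0, 0, 0],
    [0, 0, 28, 0, 0, 0],
    [0, 0, 26, 0, 0, 0],
  ],
)

```text
t: 10.77
eef_pos: [0.4724, -0.2956, 0.3477]
ee_rot: [-3.141, 0.001, -3.141]
force: [1.1, -0.6, -2.1]
width: 0.0618
```

Emit:
move_arm(
  deltas=[
    [5.5, 36.8, 0, 0, 0, 0],
    [5.5, 36.8, 0, 0, 0, 0],
    [5.5, 36.8, 0, 0, 0, 0],
    [5.5, 36.8, 0, 0, 0, 0],
    [5.5, 36.8, 0, 0, 0, 0],
  ],
)

```text
t: 11.18
eef_pos: [0.4999, -0.1101, 0.3463]
ee_rot: [3.141, 0.001, 3.141]
force: [2.7, -0.1, -1.9]
width: 0.0614
```

Emit:
move_arm(
  deltas=[
    [5.5, 36.8, 0, 0, 0, 0],
    [5.5, 36.8, 0, 0, 0, 0],
    [5.5, 36.8, 0, 0, 0, 0],
    [5.5, 36.8, 0, 0, 0, 0],
    [5.5, 36.8, 0, 0, 0, 0],
  ],
)

```text
t: 11.6
eef_pos: [0.5274, 0.0741, 0.3463]
ee_rot: [3.141, 0.001, -3.141]
force: [1.0, -0.7, -1.1]
width: 0.0616
```

Emit:
move_arm(
  deltas=[
    [5.5, 36.8, 0, 0, 0, 0],
    [5.5, 36.8, 0, 0, 0, 0],
    [5.5, 36.8, 0, 0, 0, 0],
    [5.5, 36.8, 0, 0, 0, 0],
    [5.5, 36.8, 0, 0, 0, 0],
  ],
)

```text
t: 12.02
eef_pos: [0.555, 0.2581, 0.3461]
ee_rot: [3.141, 0.0, -3.141]
force: [1.3, -1.0, -1.5]
width: 0.0613
```

Emit:
move_arm(
  deltas=[
    [0, 0, -20, 0, 0, 0],
    [0, 0, -20, 0, 0, 0],
    [0, 0, -20, 0, 0, 0],
    [0, 0, -20, 0, 0, 0],
    [0, 0, -20, 0, 0, 0],
  ],
)

```text
t: 12.43
eef_pos: [0.5551, 0.2564, 0.2451]
ee_rot: [3.141, 0.0, -3.141]
force: [-0.3, 0.1, -1.4]
width: 0.0615
```

Emit:
move_arm(
  deltas=[
    [0, 0, -8, 0, 0, 0],
    [0, 0, -8, 0, 0, 0],
    [0, 0, -6, 0, 0, 0],
    [0, 0, -3, 0, 0, 0],
    [0, 0, -3, 0, 0, 0],
  ],
)

```text
t: 12.85
eef_pos: [0.5555, 0.2566, 0.2182]
ee_rot: [3.141, 0.001, -3.141]
force: [0.1, -0.4, -1.7]
width: 0.0615
```

Emit:
move_arm(
  deltas=[
    [0, 0, -1, 0, 0, 0],
    [0, 0, -1, 0, 0, 0],
    [0, 0, -1, 0, 0, 0],
    [0, 0, -0.5, 0, 0, 0],
    [0, 0, 0, 0, 0, 0],
  ],
)

```text
t: 13.27
eef_pos: [0.5553, 0.2565, 0.2148]
ee_rot: [3.141, 0.001, -3.141]
force: [-1.9, 0.8, 3.1]
width: 0.0616
```

Emit:
move_arm(
  deltas=[
    [0, 0, 0, 0, 0, 0],
    [0, 0, 0, 0, 0, 0],
    [0, 0, 0, 0, 0, 0],
    [0, 0, 0, 0, 0, 0],
    [0, 0, 0, 0, 0, 0],
  ],
  claw=0,
)

```text
t: 13.68
eef_pos: [0.5553, 0.2564, 0.2141]
ee_rot: [-3.142, 0.0, -3.141]
force: [0.2, -0.1, 0.7]
width: 0.0863
```

Emit:
move_arm(
  deltas=[
    [0, 0, 20, 0, 0, 0],
    [0, 0, 28, 0, 0, 0],
    [0, 0, 28, 0, 0, 0],
    [0, 0, 28, 0, 0, 0],
    [0, 0, 26, 0, 0, 0],
  ],
)

```text
t: 14.1
eef_pos: [0.5552, 0.2563, 0.3458]
ee_rot: [3.141, 0.0, -3.141]
force: [0.2, 0.2, -0.2]
width: 0.0874
```

Emit:
move_arm(
  deltas=[
    [0, -30, 0, 0, 0, 0],
    [0, -30, 0, 0, 0, 0],
    [0, -30, 0, 0, 0, 0],
    [0, -30, 0, 0, 0, 0],
    [0, -30, 0, 0, 0, 0],
  ],
)

```text
t: 14.52
eef_pos: [0.5549, 0.1051, 0.3443]
ee_rot: [3.141, 0.0, -3.141]
force: [-0.4, -0.4, -0.1]
width: 0.0877
```

```bash
python3 see.py m2 130 120 230 260 140 160 320 310
python3 - <<'E'
from h import *
im=arm.grab_frame("side"); hsv=cv2.cvtColor(im,cv2.COLOR_RGB2HSV)
m=cv2.inRange(hsv,(16,110,80),(32,255,255)); n,l,s,ce=cv2.connectedComponentsWithStats(m)
for i in range(1,n):
    if 100<s[i,4]<400 and 180<ce[i][1]<250: print("gold",s[i],at("side",ce[i],.090))
m=cv2.inRange(hsv,(3,140,90),(14,255,255))[240:300,230:290]; ys,xs=np.nonzero(m); print("orange",xs.min()+230,xs.max()+230,ys.min()+240,ys.max()+240,len(xs))
print([at("side",(256,y),.108) for y in (243,246)])
E
```

```text
top scale 3.95
side scale 2.1944444444444446
14.6167 [0.5547 0.1031 0.3443] [-3.1413 -0.0006  3.1391] 0.08761871977046556 [ 0.0202  1.0712 -0.5249]
gold [239 181  15  12 138] [ 0.4896 -0.0391]
gold [204 197  15  12 156] [0.5956 0.0767]
gold [242 203  16  13 172] [0.4619 0.0963]
gold [271 227  17  22 319] [0.3572 0.2377]
orange 252 263 244 269 228
[array([0.4216, 0.2946]), array([0.4203, 0.3084])]
```

View pics/m2.png

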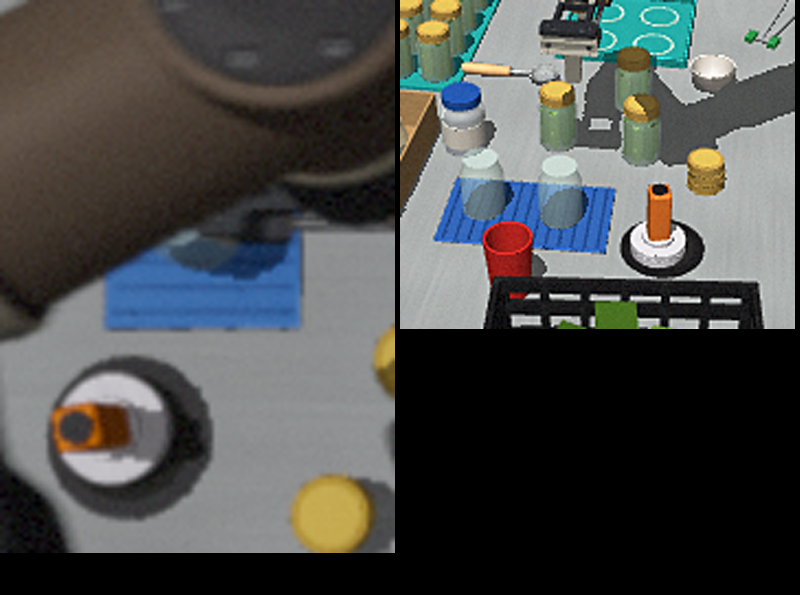

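Both empties are upright on the mat and the filled jars haven't moved. In the top crop the grip's cap is at (76,428) and the bell at (110,428). The capper is next.

Emit:
move_arm(
  deltas=[
    [-24, 33.5, 0, 0, 0, 0],
    [-24, 33.5, 0, 0, 0, 0],
    [-24, 33.5, 0, 0, 0, 0],
    [-24, 33.5, 0, 0, 0, 0],
    [-24, 33.5, 0, 0, 0, 0],
  ],
)

```text
t: 15.08
eef_pos: [0.4338, 0.2758, 0.3444]
ee_rot: [3.141, 0.0, -3.141]
force: [1.7, 0.7, 0.0]
width: 0.0874
```

Emit:
move_arm(
  deltas=[
    [-11.5, 17, 0, 0, 0, 0],
    [-11.5, 17, 0, 0, 0, 0],
    [0, 0, -20, 0, 0, 0],
    [0, 0, -15, 0, 0, 0],
    [0, 0, 0, 0, 0, 0],
  ],
)

```text
t: 15.5
eef_pos: [0.4109, 0.3083, 0.3066]
ee_rot: [-3.139, -0.003, -3.14]
force: [-0.4, -0.9, -0.3]
width: 0.0875
```

```bash
python3 see.py c1 110 170 230 290 200 190 310 310
python3 - <<'E'
from h import *
print(at("top",(149.2,228.4),.108),at("top",(157.8,228.4),.025),at("top",(162.8,230.5),.004))
s=arm.get_state()["eef_pos"]; 
for dy in(.06,-.06): print(proj("side",s+[0,dy,-.178]))
E
```

```text
top scale 3.2916666666666665
side scale 3.590909090909091
15.6 [0.4121 0.3085 0.3091] [-3.1405 -0.0004 -3.1403] 0.08787960097595243 [ 0.1718 -0.0198  0.7261]
[0.412  0.3066] [0.4127 0.3077] [0.4072 0.2992]
[257.0561 253.4247]
[260.9094 227.4953]
```

View pics/c1.png

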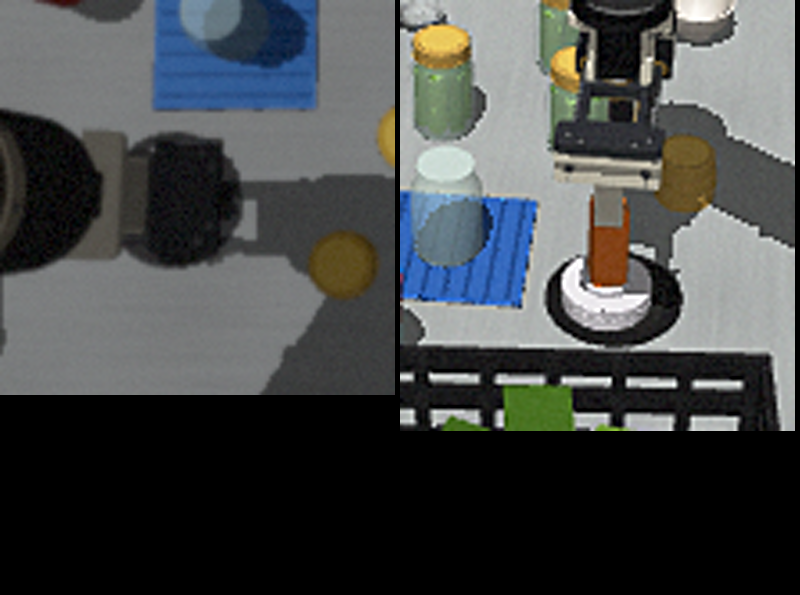

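Finger and grip share column 609, so they're lined up. Descending and gripping the capper.

Emit:
move_arm(
  deltas=[
    [0, 0, -16, 0, 0, 0],
    [0, 0, -16, 0, 0, 0],
    [0, 0, -16, 0, 0, 0],
    [0, 0, -14, 0, 0, 0],
    [0, 0, -8, 0, 0, 0],
  ],
)

```text
t: 16.02
eef_pos: [0.4125, 0.308, 0.2389]
ee_rot: [3.142, 0.0, 3.142]
force: [-0.6, -0.8, -0.9]
width: 0.0875
```

Emit:
move_arm(
  deltas=[
    [0, 0, 0, 0, 0, 0],
    [0, 0, 0, 0, 0, 0],
    [0, 0, 0, 0, 0, 0],
    [0, 0, 0, 0, 0, 0],
    [0, 0, 0, 0, 0, 0],
  ],
  claw=255,
  squeeze=50,
)

```text
t: 16.43
eef_pos: [0.4124, 0.3081, 0.24]
ee_rot: [3.14, 0.001, -3.141]
force: [0.1, -0.4, 0.2]
width: 0.0598
```

Emit:
move_arm(
  deltas=[
    [0, 0, 0, 0, 0, 0],
    [0, 0, 0, 0, 0, 0],
    [0, 0, 0, 0, 0, 0],
    [0, 0, 0, 0, 0, 0],
    [0, 0, 0, 0, 0, 0],
  ],
)

```text
t: 16.85
eef_pos: [0.4123, 0.308, 0.2393]
ee_rot: [3.141, 0.0, -3.141]
force: [-0.8, 0.4, 0.9]
width: 0.0335
```

Emit:
move_arm(
  deltas=[
    [0, 0, 0, 0, 0, 0],
    [0, 0, 0, 0, 0, 0],
    [0, 0, 0, 0, 0, 0],
    [0, 0, 0, 0, 0, 0],
    [0, 0, 0, 0, 0, 0],
  ],
)

```text
t: 17.27
eef_pos: [0.4123, 0.308, 0.2393]
ee_rot: [3.141, 0.0, -3.141]
force: [-1.0, 0.7, 3.0]
width: 0.0339
```

Emit:
move_arm(
  deltas=[
    [0, 0, 20, 0, 0, 0],
    [0, 0, 30, 0, 0, 0],
    [0, 0, 30, 0, 0, 0],
    [0, 0, 30, 0, 0, 0],
    [0, 0, 20, 0, 0, 0],
  ],
)

```text
t: 17.68
eef_pos: [0.4122, 0.3077, 0.3712]
ee_rot: [3.141, 0.001, -3.141]
force: [1.9, 0.7, -4.0]
width: 0.0342
```

```bash
python3 see.py c2 110 170 230 290 200 150 310 310
python3 - <<'E'
from h import *
p=arm.get_state()["eef_pos"]; print(p, proj("side",p+[0,0,-.2393+.004]),proj("side",p+[0,0,-.2393+.025]),proj("top",p+[0,0,-.2393+.025]))
E
```

```text
top scale 3.2916666666666665
side scale 3.590909090909091
17.7833 [0.4127 0.3083 0.3722] [ 3.1374  0.0032 -3.1409] 0.03409602656868183 [ 0.0372 -0.2236 -3.673 ]
[0.4127 0.3083 0.3722] [258.9167 238.3223] [259.1318 232.4728] [142.2772 227.8989]
```

View pics/c2.png

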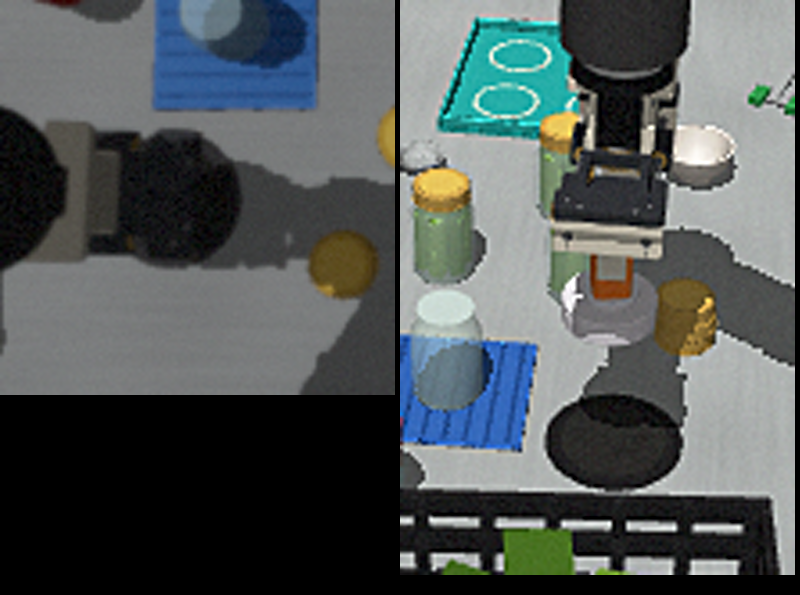

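The capper hangs level in the gripper. The 34 mm opening says the grip sits about 10° askew in the jaws. I'll set it back down, turn the tool +10° and grip again.

Emit:
move_arm(
  deltas=[
    [0, 0, -30, 0, 0, 0],
    [0, 0, -35, 0, 0, 0],
    [0, 0, -35, 0, 0, 0],
    [0, 0, -20, 0, 0, 0],
    [0, 0, -6, 0, 0, 0],
  ],
)

```text
t: 18.2
eef_pos: [0.4105, 0.3055, 0.2392]
ee_rot: [-3.133, -0.006, -3.142]
force: [-23.1, -9.3, 53.5]
width: 0.0338
```

Emit:
move_arm(
  deltas=[
    [0, 0, -2, 0, 0, 0],
    [0, 0, -2, 0, 0, 0],
    [0, 0, 0, 0, 0, 0],
    [0, 0, 0, 0, 0, 0],
    [0, 0, 0, 0, 0, 0],
  ],
)

```text
t: 18.62
eef_pos: [0.4111, 0.3061, 0.2393]
ee_rot: [-3.137, -0.003, -3.141]
force: [-8.3, -7.1, 13.6]
width: 0.0337
```

Emit:
move_arm(
  deltas=[
    [0, 0, 0, 0, 0, 0],
    [0, 0, 0, 0, 0, 0],
    [0, 0, 0, 0, 0, 2],
    [0, 0, 0, 0, 0, 4],
    [0, 0, 0, 0, 0, 4],
  ],
  claw=130,
)

```text
t: 19.03
eef_pos: [0.4124, 0.3082, 0.2391]
ee_rot: [3.141, 0.0, -2.963]
force: [-1.0, 0.0, -0.3]
width: 0.0429
```

Emit:
move_arm(
  deltas=[
    [0, 0, 0, 0, 0, 0],
    [0, 0, 0, 0, 0, 0],
    [0, 0, 0, 0, 0, 0],
    [0, 0, 0, 0, 0, 0],
    [0, 0, 0, 0, 0, 0],
  ],
  claw=255,
)

```text
t: 19.45
eef_pos: [0.4121, 0.3074, 0.239]
ee_rot: [-3.141, -0.001, -2.968]
force: [0.5, -3.5, 0.7]
width: 0.0297
```

Emit:
move_arm(
  deltas=[
    [0, 0, 0, 0, 0, 0],
    [0, 0, 0, 0, 0, 0],
    [0, 0, 0, 0, 0, 0],
    [0, 0, 0, 0, 0, 0],
    [0, 0, 0, 0, 0, 0],
  ],
)

```text
t: 19.87
eef_pos: [0.4122, 0.3082, 0.239]
ee_rot: [3.141, 0.0, -2.967]
force: [-0.4, 0.4, -3.9]
width: 0.0303
```

Run:
```python
from h import *
print(at("side",(259.6,273.1),.004))
for r in arm.spot_point("rest_top","side")[:2]: print(r["score"],at("side",r["xy"],.004))
```

```text
[0.4068 0.3073]
0.93 [0.4073 0.3016]
0.21 [0.6024 0.2602]
```

Flush now at 30 mm. Lifting and moving to jar B.

Emit:
move_arm(
  deltas=[
    [0, 0, 15, 0, 0, 0],
    [0, 0, 30, 0, 0, 0],
    [0, 0, 35, 0, 0, 0],
    [0, 0, 35, 0, 0, 0],
    [0, 0, 11, 0, 0, 0],
  ],
)

```text
t: 20.33
eef_pos: [0.4131, 0.309, 0.3705]
ee_rot: [3.137, 0.006, -2.966]
force: [1.5, 1.1, -3.2]
width: 0.0299
```

Emit:
move_arm(
  deltas=[
    [9.5, -40, 0, 0, 0, 0],
    [9.5, -40, 0, 0, 0, 0],
    [9.5, -40, 0, 0, 0, 0],
    [9.5, -40, 0, 0, 0, 0],
    [9.5, -40, 0, 0, 0, 0],
  ],
)

```text
t: 20.75
eef_pos: [0.4595, 0.1064, 0.3653]
ee_rot: [3.141, 0.001, -2.966]
force: [1.6, 0.7, -3.3]
width: 0.03
```

```bash
cat > gold.py <<'E'
from h import *
for c in("side","top"):
    hsv=cv2.cvtColor(arm.grab_frame(c),cv2.COLOR_RGB2HSV)
    m=cv2.inRange(hsv,(16,110,70),(32,255,255)); n,l,s,ce=cv2.connectedComponentsWithStats(m)
    for i in range(1,n):
        p=at(c,ce[i],.090 if c=="side" else .094)
        if s[i,4]>60 and .3<p[0]<.75 and -.45<p[1]<.4: print(c,s[i],p)
s=arm.get_state(); print(s["t"],s["eef_pos"],s["ee_rot"],s["width"],s["force"])
E
python3 gold.py; python3 see.py b1 150 150 300 260 210 160 290 260
```

```text
side [208 121  31  28 326] [ 0.6302 -0.403 ]
side [204 197  16  12 164] [0.5944 0.0769]
side [242 207  16   9 107] [0.4606 0.1084]
side [271 228  17  21 316] [0.3569 0.2387]
top [304 100   6  27 137] [ 0.724  -0.0883]
top [234 151  20  21 285] [0.5946 0.0728]
top [278 191  21  21 343] [ 0.489  -0.0419]
top [204 240  21  21 341] [0.361  0.1441]
20.85 [0.4598 0.1035 0.3649] [-3.1411 -0.0009 -2.9715] 0.02981489406424685 [-0.5682  0.943  -4.6539]
top scale 2.6333333333333333
side scale 4.9375
20.95 [0.4599 0.1067 0.3651] [ 3.141   0.0003 -2.9698] 0.029632272798241557 [ 0.9227  0.1841 -4.1918]
```

View pics/b1.png

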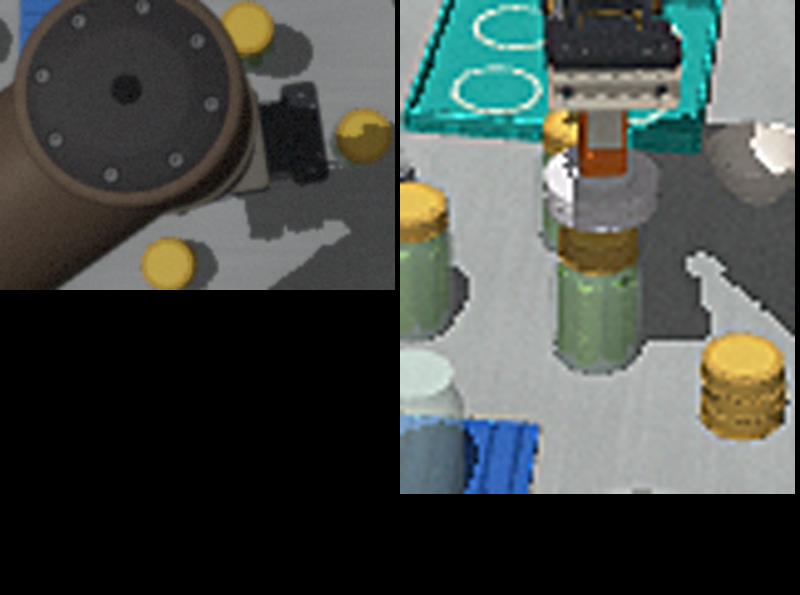

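Relative to the lid at column 598, the bell (602) needs about +2.5 mm in x, plus the remaining −12.5 mm in y. I'll then descend while watching the force: contact near TCP 0.333 would mean it's sitting on the edge, while 0.321 would mean it's seated.

Emit:
move_arm(
  deltas=[
    [1.5, -6.5, 0, 0, 0, 0],
    [1, -6, 0, 0, 0, 0],
    [0, 0, -10, 0, 0, 0],
    [0, 0, -10, 0, 0, 0],
    [0, 0, -8, 0, 0, 0],
  ],
)

```text
t: 21.37
eef_pos: [0.4618, 0.0958, 0.3355]
ee_rot: [-3.142, -0.001, -2.966]
force: [-0.1, -0.3, -3.6]
width: 0.0302
```

Emit:
move_arm(
  deltas=[
    [0, 0, -3, 0, 0, 0],
    [0, 0, -3, 0, 0, 0],
    [0, 0, -2, 0, 0, 0],
    [0, 0, 0, 0, 0, 0],
    [0, 0, 0, 0, 0, 0],
  ],
)

```text
t: 21.78
eef_pos: [0.4623, 0.0955, 0.3293]
ee_rot: [-3.142, 0.0, -2.966]
force: [0.2, 0.0, -4.2]
width: 0.0297
```

Emit:
move_arm(
  deltas=[
    [0, 0, -2, 0, 0, 0],
    [0, 0, -2, 0, 0, 0],
    [0, 0, -1, 0, 0, 0],
    [0, 0, 0, 0, 0, 0],
    [0, 0, 0, 0, 0, 0],
  ],
)

```text
t: 22.2
eef_pos: [0.4622, 0.0954, 0.3242]
ee_rot: [-3.142, -0.0, -2.967]
force: [0.3, -0.4, -3.9]
width: 0.0297
```

Emit:
move_arm(
  deltas=[
    [0, 0, -1, 0, 0, 0],
    [0, 0, -1, 0, 0, 0],
    [0, 0, -1, 0, 0, 0],
    [0, 0, 0, 0, 0, 0],
    [0, 0, 0, 0, 0, 0],
  ],
)

```text
t: 22.62
eef_pos: [0.4622, 0.0954, 0.3211]
ee_rot: [-3.142, -0.0, -2.967]
force: [-0.0, -0.1, -4.2]
width: 0.0298
```

Emit:
move_arm(
  deltas=[
    [0, 0, -1, 0, 0, 0],
    [0, 0, -1, 0, 0, 0],
    [0, 0, 0, 0, 0, 0],
    [0, 0, 0, 0, 0, 0],
    [0, 0, 0, 0, 0, 0],
  ],
)

```text
t: 23.03
eef_pos: [0.4623, 0.0954, 0.3196]
ee_rot: [3.142, 0.001, -2.966]
force: [-1.5, -0.9, 2.2]
width: 0.0297
```

Contact is at the seated height. Pressing.

Emit:
move_arm(
  deltas=[
    [0, 0, -1, 0, 0, 0],
    [0, 0, -1, 0, 0, 0],
    [0, 0, 0, 0, 0, 0],
    [0, 0, 0, 0, 0, 0],
    [0, 0, 0, 0, 0, 0],
  ],
)

```text
t: 23.45
eef_pos: [0.4621, 0.0954, 0.3167]
ee_rot: [-3.141, -0.001, -2.967]
force: [-0.2, -0.6, -4.0]
width: 0.03
```

Emit:
move_arm(
  deltas=[
    [0, 0, -1, 0, 0, 0],
    [0, 0, -1, 0, 0, 0],
    [0, 0, 0, 0, 0, 0],
    [0, 0, 0, 0, 0, 0],
    [0, 0, 0, 0, 0, 0],
  ],
)

```text
t: 23.87
eef_pos: [0.4622, 0.0954, 0.3151]
ee_rot: [-3.142, -0.0, -2.967]
force: [0.2, 0.5, -3.8]
width: 0.0302
```

Emit:
move_arm(
  deltas=[
    [0, 0, -1, 0, 0, 0],
    [0, 0, -1, 0, 0, 0],
    [0, 0, 0, 0, 0, 0],
    [0, 0, 0, 0, 0, 0],
    [0, 0, 0, 0, 0, 0],
  ],
)

```text
t: 24.28
eef_pos: [0.4625, 0.0955, 0.3148]
ee_rot: [-3.141, 0.001, -2.966]
force: [-4.6, -0.1, 12.1]
width: 0.0299
```

The force dropped mid-travel and a hard stop came about 5.5 mm lower, so the lid clicked. One more push for certainty, then lift and go to jar C.

Emit:
move_arm(
  deltas=[
    [0, 0, -1, 0, 0, 0],
    [0, 0, 0, 0, 0, 0],
    [0, 0, 0, 0, 0, 0],
    [0, 0, 1.5, 0, 0, 0],
    [0, 0, 2, 0, 0, 0],
  ],
)

```text
t: 24.7
eef_pos: [0.4622, 0.0954, 0.316]
ee_rot: [3.141, 0.001, -2.967]
force: [-0.5, 0.1, -5.0]
width: 0.0298
```

Emit:
move_arm(
  deltas=[
    [0, 0, 8, 0, 0, 0],
    [0, 0, 10, 0, 0, 0],
    [0, 0, 15, 0, 0, 0],
    [0, 0, 15, 0, 0, 0],
    [0, 0, 5, 0, 0, 0],
  ],
)

```text
t: 25.12
eef_pos: [0.4629, 0.0957, 0.3714]
ee_rot: [3.141, 0.003, -2.966]
force: [0.9, 0.3, -3.7]
width: 0.0294
```

Emit:
move_arm(
  deltas=[
    [4, -20, 0, 0, 0, 0],
    [7, -32, 0, 0, 0, 0],
    [7, -32, 0, 0, 0, 0],
    [6, -32, 0, 0, 0, 0],
    [4, -20, 0, 0, 0, 0],
  ],
)

```text
t: 25.53
eef_pos: [0.4903, -0.0427, 0.3687]
ee_rot: [-3.141, -0.0, -2.967]
force: [-0.2, 0.8, -3.8]
width: 0.0298
```

```bash
python3 gold.py; python3 see.py c3 150 150 300 260 210 150 290 240
```

```text
side [208 121  32  28 302] [ 0.6347 -0.4035]
side [239 182  15  11 137] [ 0.4892 -0.039 ]
side [204 197  16  12 164] [0.5944 0.0769]
side [242 204  16  13 179] [0.4613 0.1042]
side [271 228  17  21 318] [0.3571 0.2388]
top [304 100   6  27 116] [ 0.7266 -0.0887]
25.6333 [ 0.4904 -0.043   0.3685] [-3.1412 -0.0007 -2.9696] 0.03009345891308288 [ 0.3966 -0.5161 -3.8816]
top scale 2.6333333333333333
side scale 4.9375
25.7333 [ 0.4902 -0.0412  0.3684] [ 3.1414 -0.0004 -2.9686] 0.029528794525889808 [ 0.2546  1.5428 -3.4876]
```

View pics/c3.png

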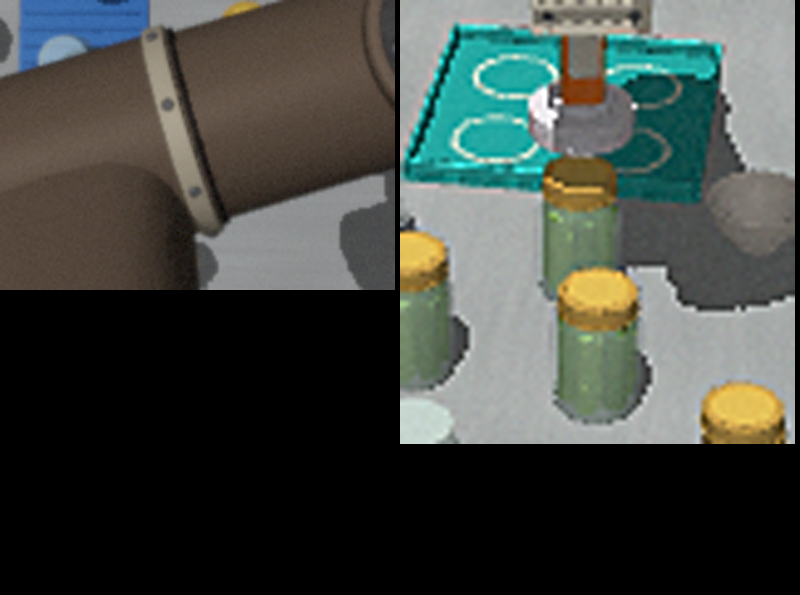

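B's lid is down. The bell (581) is over C's lid (580). Descending.

Emit:
move_arm(
  deltas=[
    [0, 0, -12, 0, 0, 0],
    [0, 0, -12, 0, 0, 0],
    [0, 0, -8, 0, 0, 0],
    [0, 0, -4, 0, 0, 0],
    [0, 0, -3, 0, 0, 0],
  ],
)

```text
t: 26.15
eef_pos: [0.4902, -0.04, 0.3292]
ee_rot: [-3.141, -0.001, -2.966]
force: [-0.2, -0.4, -3.3]
width: 0.0299
```

Emit:
move_arm(
  deltas=[
    [0, 0, -2, 0, 0, 0],
    [0, 0, -2, 0, 0, 0],
    [0, 0, -2, 0, 0, 0],
    [0, 0, -1, 0, 0, 0],
    [0, 0, 0, 0, 0, 0],
  ],
)

```text
t: 26.57
eef_pos: [0.4902, -0.0406, 0.3226]
ee_rot: [3.142, -0.0, -2.967]
force: [-0.2, -0.4, -4.9]
width: 0.0299
```

Emit:
move_arm(
  deltas=[
    [0, 0, -1, 0, 0, 0],
    [0, 0, -1, 0, 0, 0],
    [0, 0, 0, 0, 0, 0],
    [0, 0, 0, 0, 0, 0],
    [0, 0, 0, 0, 0, 0],
  ],
)

```text
t: 26.98
eef_pos: [0.4904, -0.0406, 0.321]
ee_rot: [-3.142, 0.001, -2.967]
force: [-0.7, -0.4, -1.9]
width: 0.03
```

Emit:
move_arm(
  deltas=[
    [0, 0, -1, 0, 0, 0],
    [0, 0, -1, 0, 0, 0],
    [0, 0, 0, 0, 0, 0],
    [0, 0, 0, 0, 0, 0],
    [0, 0, 0, 0, 0, 0],
  ],
)

```text
t: 27.4
eef_pos: [0.4905, -0.0406, 0.3189]
ee_rot: [-3.141, 0.001, -2.966]
force: [0.4, -1.0, -0.1]
width: 0.0297
```

Emit:
move_arm(
  deltas=[
    [0, 0, -1, 0, 0, 0],
    [0, 0, -1, 0, 0, 0],
    [0, 0, 0, 0, 0, 0],
    [0, 0, 0, 0, 0, 0],
    [0, 0, 0, 0, 0, 0],
  ],
)

```text
t: 27.82
eef_pos: [0.49, -0.0406, 0.3161]
ee_rot: [3.141, -0.001, -2.967]
force: [-0.1, 0.4, -4.2]
width: 0.0299
```

Clicked in the same way. Pressing to the hard stop, lifting, then on to jar A at (0.594, 0.076).

Emit:
move_arm(
  deltas=[
    [0, 0, -1, 0, 0, 0],
    [0, 0, -1, 0, 0, 0],
    [0, 0, 0, 0, 0, 0],
    [0, 0, 0, 0, 0, 0],
    [0, 0, 0, 0, 0, 0],
  ],
)

```text
t: 28.23
eef_pos: [0.4904, -0.0406, 0.3148]
ee_rot: [-3.142, 0.0, -2.967]
force: [0.4, -0.2, -0.2]
width: 0.0297
```

Emit:
move_arm(
  deltas=[
    [0, 0, -1, 0, 0, 0],
    [0, 0, -1, 0, 0, 0],
    [0, 0, 0, 0, 0, 0],
    [0, 0, 0, 0, 0, 0],
    [0, 0, 0, 0, 0, 0],
  ],
)

```text
t: 28.65
eef_pos: [0.4906, -0.0406, 0.3147]
ee_rot: [-3.141, 0.002, -2.966]
force: [-5.9, 2.2, 16.9]
width: 0.0301
```

Emit:
move_arm(
  deltas=[
    [0, 0, 8, 0, 0, 0],
    [0, 0, 10, 0, 0, 0],
    [0, 0, 15, 0, 0, 0],
    [0, 0, 15, 0, 0, 0],
    [0, 0, 6, 0, 0, 0],
  ],
)

```text
t: 29.07
eef_pos: [0.4907, -0.0405, 0.3688]
ee_rot: [-3.141, 0.003, -2.966]
force: [0.6, 0.5, -3.8]
width: 0.0302
```

Emit:
move_arm(
  deltas=[
    [15, 16, 0, 0, 0, 0],
    [25, 28, 0, 0, 0, 0],
    [25, 29, 0, 0, 0, 0],
    [24, 28, 0, 0, 0, 0],
    [15, 16, 0, 0, 0, 0],
  ],
)

```text
t: 29.48
eef_pos: [0.5961, 0.079, 0.3662]
ee_rot: [3.141, 0.001, -2.966]
force: [1.5, -0.5, -3.0]
width: 0.0301
```

```bash
python3 gold.py
python3 - <<'E'
from h import *
g=arm.grab_frame("side"); b=g[160:235,170:270]
cv2.imwrite("pics/a1.png",cv2.resize(b[:,:,::-1],None,fx=5,fy=5,interpolation=cv2.INTER_CUBIC))
E
```

```text
side [221 118  38  30 449] [ 0.5549 -0.4187]
side [239 183  15  11 143] [ 0.4894 -0.0306]
side [204 198  16  11 147] [0.5932 0.0808]
side [242 204  16  13 172] [0.4608 0.1051]
side [271 228  17  21 316] [0.3569 0.2387]
top [304 100   6  27 103] [ 0.723  -0.0896]
top [278 192  21  20 332] [ 0.4882 -0.0413]
top [225 202  21  20 325] [0.4601 0.0932]
top [204 240  21  21 341] [0.361  0.1441]
29.5833 [0.5964 0.0791 0.3654] [-3.1416 -0.0004 -2.9647] 0.02967418404738529 [-0.22   -0.8367 -4.3636]
```

View pics/a1.png

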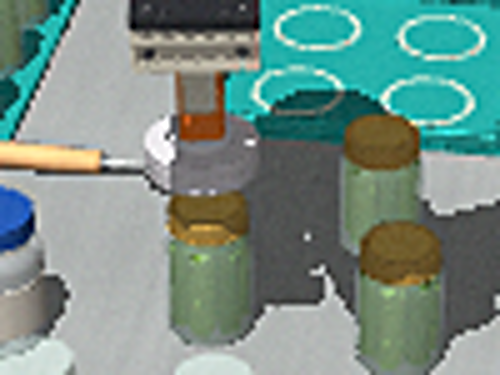

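The lid is at column 209 and the bell at about 204 once lowered, so I'm correcting x by about −2.5 mm and y by −2.5 mm. C's lid also reads lower now (rows 183 against 181). Descending on A.

Emit:
move_arm(
  deltas=[
    [-1.5, -1.5, -8, 0, 0, 0],
    [-1, -1, -12, 0, 0, 0],
    [0, 0, -8, 0, 0, 0],
    [0, 0, -4, 0, 0, 0],
    [0, 0, -3, 0, 0, 0],
  ],
)

```text
t: 30.05
eef_pos: [0.5917, 0.0734, 0.3322]
ee_rot: [-3.141, 0.001, -2.967]
force: [-1.0, 0.7, 8.3]
width: 0.03
```

Emit:
move_arm(
  deltas=[
    [0, 0, -2, 0, 0, 0],
    [0, 0, -2, 0, 0, 0],
    [0, 0, -2, 0, 0, 0],
    [0, 0, -1, 0, 0, 0],
    [0, 0, 0, 0, 0, 0],
  ],
)

```text
t: 30.47
eef_pos: [0.5916, 0.0738, 0.3242]
ee_rot: [3.142, -0.0, -2.967]
force: [0.2, 0.3, -3.6]
width: 0.0298
```

Emit:
move_arm(
  deltas=[
    [0, 0, -1, 0, 0, 0],
    [0, 0, -1, 0, 0, 0],
    [0, 0, 0, 0, 0, 0],
    [0, 0, 0, 0, 0, 0],
    [0, 0, 0, 0, 0, 0],
  ],
)

```text
t: 30.88
eef_pos: [0.5917, 0.0739, 0.3226]
ee_rot: [-3.142, -0.0, -2.967]
force: [-0.5, 0.4, -3.8]
width: 0.0298
```

Emit:
move_arm(
  deltas=[
    [0, 0, -1, 0, 0, 0],
    [0, 0, -1, 0, 0, 0],
    [0, 0, 0, 0, 0, 0],
    [0, 0, 0, 0, 0, 0],
    [0, 0, 0, 0, 0, 0],
  ],
)

```text
t: 31.3
eef_pos: [0.5917, 0.0739, 0.3206]
ee_rot: [-3.142, -0.0, -2.967]
force: [0.7, -0.1, -3.6]
width: 0.0299
```

Emit:
move_arm(
  deltas=[
    [0, 0, -1, 0, 0, 0],
    [0, 0, -1, 0, 0, 0],
    [0, 0, 0, 0, 0, 0],
    [0, 0, 0, 0, 0, 0],
    [0, 0, 0, 0, 0, 0],
  ],
)

```text
t: 31.72
eef_pos: [0.5918, 0.0739, 0.3186]
ee_rot: [-3.142, -0.0, -2.967]
force: [-0.2, 0.5, -3.4]
width: 0.0296
```

Emit:
move_arm(
  deltas=[
    [0, 0, -1, 0, 0, 0],
    [0, 0, -1, 0, 0, 0],
    [0, 0, 0, 0, 0, 0],
    [0, 0, 0, 0, 0, 0],
    [0, 0, 0, 0, 0, 0],
  ],
)

```text
t: 32.13
eef_pos: [0.5918, 0.0739, 0.3167]
ee_rot: [-3.142, 0.0, -2.967]
force: [0.2, -0.2, -3.8]
width: 0.0298
```

Emit:
move_arm(
  deltas=[
    [0, 0, -1, 0, 0, 0],
    [0, 0, -1, 0, 0, 0],
    [0, 0, 0, 0, 0, 0],
    [0, 0, 0, 0, 0, 0],
    [0, 0, 0, 0, 0, 0],
  ],
)

```text
t: 32.55
eef_pos: [0.5919, 0.0739, 0.3149]
ee_rot: [3.142, 0.001, -2.967]
force: [0.9, 0.1, -1.6]
width: 0.0301
```

```bash
python3 gold.py
python3 - <<'E'
from h import *
g=arm.grab_frame("side"); b=g[160:235,170:270]
cv2.imwrite("pics/a2.png",cv2.resize(b[:,:,::-1],None,fx=5,fy=5,interpolation=cv2.INTER_CUBIC))
E
```

```text
side [223 123  36  25 408] [ 0.5514 -0.4103]
side [239 183  15  11 145] [ 0.4892 -0.0311]
side [242 204  16  13 171] [0.4609 0.1049]
side [271 228  17  21 317] [0.3571 0.2388]
top [304 100   6  27 115] [ 0.7241 -0.0892]
top [278 192  21  21 335] [ 0.488  -0.0412]
top [225 202  21  20 325] [0.4601 0.093 ]
top [204 240  21  21 340] [0.3611 0.1441]
32.65 [0.5919 0.0739 0.3149] [ 3.1416  0.0006 -2.9665] 0.0298129192624733 [ 0.6246 -1.3165 -1.3865]
```

View pics/a2.png

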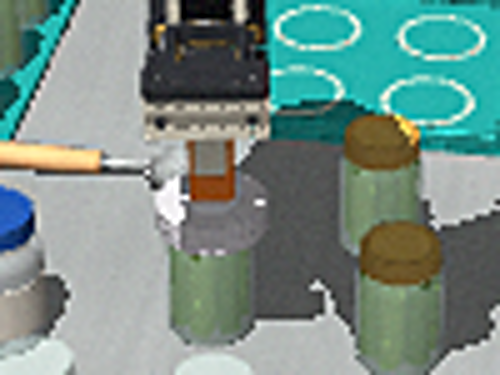

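The capper is seated over A at the home height, and contact only starts at 0.315. It looks as if the lid already gave way when the bell brushed it at 0.332. I'm pressing firmly to make sure it's home, then lifting.

Emit:
move_arm(
  deltas=[
    [0, 0, -1, 0, 0, 0],
    [0, 0, -1.5, 0, 0, 0],
    [0, 0, 0, 0, 0, 0],
    [0, 0, 0, 0, 0, 0],
    [0, 0, 0, 0, 0, 0],
  ],
)

```text
t: 33.12
eef_pos: [0.592, 0.0739, 0.3148]
ee_rot: [-3.141, 0.002, -2.966]
force: [-5.4, 0.5, 14.9]
width: 0.0296
```

Emit:
move_arm(
  deltas=[
    [0, 0, 8, 0, 0, 0],
    [0, 0, 10, 0, 0, 0],
    [0, 0, 15, 0, 0, 0],
    [0, 0, 15, 0, 0, 0],
    [0, 0, 12, 0, 0, 0],
  ],
)

```text
t: 33.53
eef_pos: [0.5918, 0.0739, 0.3734]
ee_rot: [-3.142, 0.0, -2.967]
force: [0.1, 0.4, -4.9]
width: 0.0301
```

Emit:
move_arm(
  deltas=[
    [-30, 0, 0, 0, 0, 0],
    [-30, 5, 0, 0, 0, 0],
    [-25, 25, 0, 0, 0, 0],
    [-25, 28, 0, 0, 0, 0],
    [-20, 33, 0, 0, 0, 0],
  ],
)

```text
t: 33.95
eef_pos: [0.4598, 0.1644, 0.3725]
ee_rot: [3.141, -0.001, -2.969]
force: [0.5, 1.2, -4.7]
width: 0.0296
```

```bash
python3 gold.py
```

```text
side [208 121  28  28 290] [ 0.6372 -0.4029]
side [204 198  16  13 168] [0.5927 0.0862]
side [271 228  17  21 316] [0.3569 0.2387]
top [304 100   6  27 138] [ 0.7257 -0.0882]
top [234 151  20  21 333] [0.5917 0.0757]
top [278 192  21  20 338] [ 0.4884 -0.0415]
top [204 240  21  21 341] [0.3609 0.1442]
34.05 [0.4594 0.1679 0.373 ] [ 3.1399  0.0009 -2.9625] 0.029733568822564286 [ 1.7427 -0.1548 -3.1126]
```

All three lids now read about 6 mm lower. Next I'll locate the rest precisely while it's bare.

Run:
```python
from h import *
out=[]
for c in("top","side"):
    g=arm.grab_frame(c); u,v=map(int,proj(c,np.array([.407,.302,.004]))); 
    m=cv2.inRange(g,(0,0,0),(48,48,48)); w=np.zeros_like(m); w[v-32:v+33,u-32:u+33]=m[v-32:v+33,u-32:u+33]
    n,l,s,ce=cv2.connectedComponentsWithStats(w); i=l[v,u]; print(c,(u,v),s[i],ce[i])
    cs,_=cv2.findContours((l==i).astype(np.uint8),cv2.RETR_EXTERNAL,cv2.CHAIN_APPROX_NONE)
    e=cv2.fitEllipse(cv2.convexHull(max(cs,key=len))); print(e,at(c,e[0],.004))
    o=g[v-45:v+45,u-45:u+45,::-1].copy(); o=cv2.resize(o,(380,380),interpolation=cv2.INTER_CUBIC); out.append(o)
    th=np.linspace(0,6.283,9); print([proj(c,np.array([.407+.058*np.cos(t),.302+.058*np.sin(t),.004])).round(1).tolist() for t in th[:-1:2]])
cv2.imwrite("pics/rest.png",np.hstack(out))
```

```text
top (161, 230) [ 129  198   65   61 1569] [164.5736 227.7642]
((163.74560546875, 228.5763702392578), (36.91460418701172, 89.72003173828125), 50.54419708251953) [0.4126 0.2968]
[[162.8, 209.8], [141.0, 230.1], [160.7, 251.5], [182.5, 231.0]]
side (259, 271) [241 260  38  26 767] [259.0821 272.7927]
((259.0754089355469, 272.8443298339844), (26.175241470336914, 37.65683364868164), 92.53810119628906) [0.4085 0.3064]
[[240.7, 270.2], [257.9, 285.3], [278.9, 273.6], [261.4, 259.4]]
```

View pics/rest.png

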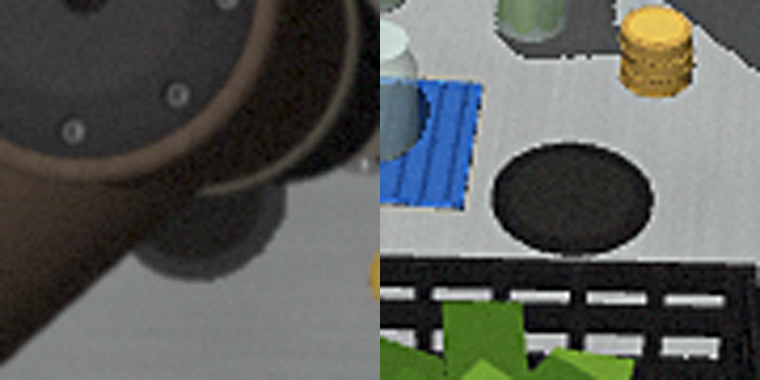

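The side view gives the bare rest centre as an ellipse at (0.4085, 0.306), and that view runs about +1 to +2 mm on the capper. The visible rim in the top view gives x 0.407 and y about 0.299. I'll aim for (0.4065, 0.303).

Emit:
move_arm(
  deltas=[
    [-11, 27, 0, 0, 0, 0],
    [-11, 27, 0, 0, 0, 0],
    [-11, 27, 0, 0, 0, 0],
    [-11, 27, 0, 0, 0, 0],
    [-9, 27, 0, 0, 0, 0],
  ],
)

```text
t: 34.57
eef_pos: [0.4087, 0.3001, 0.3722]
ee_rot: [-3.141, -0.0, -2.968]
force: [1.0, -1.0, -3.7]
width: 0.0299
```

Emit:
move_arm(
  deltas=[
    [0, 0, -20, 0, 0, 0],
    [0, 0, -25, 0, 0, 0],
    [0, 0, -25, 0, 0, 0],
    [0, 0, -25, 0, 0, 0],
    [0, 0, -18, 0, 0, 0],
  ],
)

```text
t: 34.98
eef_pos: [0.4092, 0.2988, 0.2571]
ee_rot: [-3.14, -0.002, -2.968]
force: [0.5, -0.6, -3.2]
width: 0.0298
```

Emit:
move_arm(
  deltas=[
    [0, 0, 0, 0, 0, 0],
    [0, 0, 0, 0, 0, 0],
    [0, 0, 0, 0, 0, 0],
    [0, 0, 0, 0, 0, 0],
    [0, 0, 0, 0, 0, 0],
  ],
)

```text
t: 35.4
eef_pos: [0.4092, 0.3002, 0.2605]
ee_rot: [3.14, 0.002, -2.967]
force: [-0.4, 0.9, -2.5]
width: 0.0296
```

Emit:
move_arm(
  deltas=[
    [-2.5, 2.5, 0, 0, 0, 0],
    [0, 0, -6, 0, 0, 0],
    [0, 0, -6, 0, 0, 0],
    [0, 0, -4, 0, 0, 0],
    [0, 0, -2, 0, 0, 0],
  ],
)

```text
t: 35.82
eef_pos: [0.406, 0.3021, 0.2401]
ee_rot: [-3.141, -0.001, -2.967]
force: [-0.0, 0.7, -3.1]
width: 0.0299
```

Emit:
move_arm(
  deltas=[
    [0, 0, -1, 0, 0, 0],
    [0, 0, -1, 0, 0, 0],
    [0, 0, 0, 0, 0, 0],
    [0, 0, 0, 0, 0, 0],
    [0, 0, 0, 0, 0, 0],
  ],
)

```text
t: 36.23
eef_pos: [0.4063, 0.3025, 0.2393]
ee_rot: [3.141, 0.0, -2.967]
force: [0.9, -0.4, -4.2]
width: 0.0295
```

Emit:
move_arm(
  deltas=[
    [0, 0, -0.5, 0, 0, 0],
    [0, 0, -0.5, 0, 0, 0],
    [0, 0, 0, 0, 0, 0],
    [0, 0, 0, 0, 0, 0],
    [0, 0, 0, 0, 0, 0],
  ],
)

```text
t: 36.65
eef_pos: [0.4064, 0.3025, 0.2389]
ee_rot: [3.141, 0.001, -2.966]
force: [-2.3, -1.2, 5.4]
width: 0.03
```

Contact. Releasing and lifting clear.

Emit:
move_arm(
  deltas=[
    [0, 0, 0, 0, 0, 0],
    [0, 0, 0, 0, 0, 0],
    [0, 0, 0, 0, 0, 0],
    [0, 0, 0, 0, 0, 0],
    [0, 0, 0, 0, 0, 0],
  ],
  claw=0,
)

```text
t: 37.07
eef_pos: [0.4063, 0.3025, 0.2382]
ee_rot: [3.141, 0.0, -2.967]
force: [0.2, -0.1, -0.3]
width: 0.0577
```

Emit:
move_arm(
  deltas=[
    [0, 0, 0, 0, 0, 0],
    [0, 0, 0, 0, 0, 0],
    [0, 0, 0, 0, 0, 0],
    [0, 0, 10, 0, 0, 0],
    [0, 0, 15, 0, 0, 0],
  ],
)

```text
t: 37.48
eef_pos: [0.4059, 0.3019, 0.2627]
ee_rot: [-3.139, -0.002, -2.967]
force: [0.3, 1.1, 0.0]
width: 0.0861
```

Emit:
move_arm(
  deltas=[
    [0, 0, 25, 0, 0, 0],
    [0, 0, 30, 0, 0, 0],
    [0, 0, 30, 0, 0, 0],
    [20, -20, 0, 0, 0, -5],
    [20, -30, 0, 0, 0, -5],
  ],
)

```text
t: 37.9
eef_pos: [0.4468, 0.2539, 0.3515]
ee_rot: [3.137, 0.004, -3.141]
force: [0.9, 0.4, -1.3]
width: 0.0875
```

Emit:
move_arm(
  deltas=[
    [25, -30, 0, 0, 0, 0],
    [25, -30, 0, 0, 0, 0],
    [30, -25, 0, 0, 0, 0],
    [30, -20, 0, 0, 0, 0],
    [30, -10, 0, 0, 0, 0],
  ],
)

```text
t: 38.32
eef_pos: [0.5872, 0.1348, 0.3494]
ee_rot: [3.141, 0.001, 3.141]
force: [-0.5, 1.3, 0.7]
width: 0.0877
```

```bash
python3 gold.py;  python3 - <<'E'
from h import *
out=[]
for c,(u,v) in(("top",(160,228)),("side",(258,262))):
    g=arm.grab_frame(c)
    o=g[v-35:v+35,u-35:u+35,::-1]; out.append(cv2.resize(o,(390,390),interpolation=cv2.INTER_CUBIC))
cv2.imwrite("pics/rest2.png",np.hstack(out))
E
```

```text
side [222 125  37  23 400] [ 0.5518 -0.4085]
side [239 183  15  11 144] [ 0.4887 -0.0306]
side [204 199  16  12 145] [0.5907 0.0903]
side [242 204  16  13 170] [0.461  0.1051]
side [271 228  17  21 318] [0.3572 0.2385]
top [304 100   6  28 129] [ 0.7239 -0.0889]
top [234 161  18  11  99] [0.5754 0.0788]
top [278 192  21  21 341] [ 0.4879 -0.0416]
top [225 202  21  20 328] [0.4599 0.0935]
top [204 240  21  21 341] [0.361  0.1441]
38.4167 [0.5895 0.1354 0.3483] [-3.1409  0.0007  3.1389] 0.0877525082865913 [-1.154  -0.2869 -0.6686]
```

View pics/rest2.png

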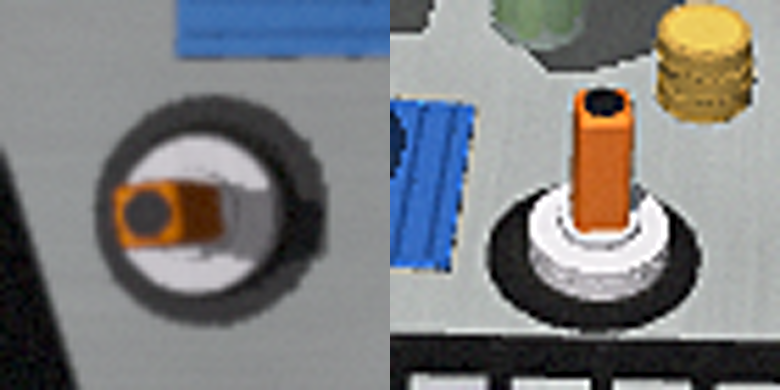

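The top view shows the pad centred at (211,210). Corrected for parallax, the bell is at about (212,214), so the capper is within 2 mm of centre and upright. The picture budget is used up, so checks are numeric from here. Jar A next.

Emit:
move_arm(
  deltas=[
    [2, -20, 0, 0, 0, 0],
    [1, -20, 0, 0, 0, 0],
    [1, -20, 0, 0, 0, 0],
    [0, 0, -20, 0, 0, 0],
    [0, 0, -20, 0, 0, 0],
  ],
)

```text
t: 38.93
eef_pos: [0.5897, 0.0772, 0.3098]
ee_rot: [3.14, 0.003, -3.141]
force: [-0.4, -0.1, -0.4]
width: 0.0877
```

Emit:
move_arm(
  deltas=[
    [0, 0, 0, 0, 0, 0],
    [0, 0, 0, 0, 0, 0],
    [0, 0, 0, 0, 0, 0],
    [0, 0, 0, 0, 0, 0],
    [0, 0, 0, 0, 0, 0],
  ],
)

```text
t: 39.35
eef_pos: [0.5904, 0.0779, 0.3094]
ee_rot: [3.141, 0.002, -3.14]
force: [-0.2, 0.2, 0.1]
width: 0.0875
```

```bash
python3 gold.py
```

```text
side [225 126  34  22 379] [ 0.5483 -0.4095]
side [239 183  15  11 145] [ 0.4892 -0.0311]
side [204 198  16  13 142] [0.5906 0.0899]
side [242 204  16  13 171] [0.4609 0.1049]
side [271 228  17  21 316] [0.3569 0.2387]
top [304 100   6  27 109] [ 0.723  -0.0895]
top [235 165  18   7  84] [0.5738 0.0739]
top [278 192  20  20 333] [ 0.4881 -0.0412]
top [225 202  21  20 324] [0.4601 0.0933]
top [204 240  21  21 341] [0.361  0.1441]
39.45 [0.5903 0.0777 0.309 ] [ 3.1411  0.0012 -3.1407] 0.08769541197051736 [ 0.2072 -0.269  -0.221 ]
```

Emit:
move_arm(
  deltas=[
    [1.5, -2, -10, 0, 0, 0],
    [0, 0, -20, 0, 0, 0],
    [0, 0, -24, 0, 0, 0],
    [0, 0, -24, 0, 0, 0],
    [0, 0, -19, 0, 0, 0],
  ],
)

```text
t: 39.87
eef_pos: [0.5912, 0.075, 0.209]
ee_rot: [-3.141, -0.001, 3.142]
force: [0.3, 0.3, -0.2]
width: 0.0875
```

Emit:
move_arm(
  deltas=[
    [0, 0, 0, 0, 0, 0],
    [0, 0, 0, 0, 0, 0],
    [0, 0, 0, 0, 0, 0],
    [0, 0, 0, 0, 0, 0],
    [0, 0, 0, 0, 0, 0],
  ],
  claw=255,
  squeeze=40,
)

```text
t: 40.28
eef_pos: [0.5923, 0.0757, 0.2126]
ee_rot: [3.14, 0.003, -3.141]
force: [-0.5, -0.0, 1.1]
width: 0.0617
```

Emit:
move_arm(
  deltas=[
    [0, 0, 0, 0, 0, 0],
    [0, 0, 0, 0, 0, 0],
    [0, 0, 5, 0, 0, 0],
    [0, 0, 20, 0, 0, 0],
    [0, 0, 30, 0, 0, 0],
  ],
)

```text
t: 40.7
eef_pos: [0.59, 0.0747, 0.2636]
ee_rot: [-3.139, -0.007, 3.141]
force: [0.7, -0.3, -3.4]
width: 0.0613
```

Emit:
move_arm(
  deltas=[
    [-1.8, -38, 0, 0, 0, 0],
    [-1.8, -38, 0, 0, 0, 0],
    [-1.8, -38, 0, 0, 0, 0],
    [-1.8, -38, 0, 0, 0, 0],
    [-1.8, -38, 0, 0, 0, 0],
  ],
)

```text
t: 41.12
eef_pos: [0.5817, -0.1162, 0.266]
ee_rot: [3.141, -0.001, -3.141]
force: [1.5, 0.2, -4.5]
width: 0.0614
```

Emit:
move_arm(
  deltas=[
    [-2, -40, 0, 0, 0, 0],
    [-2, -40, 0, 0, 0, 0],
    [-1.5, -39, 0, 0, 0, 0],
    [0, 0, 0, 0, 0, 0],
    [0, 0, 0, 0, 0, 0],
  ],
)

```text
t: 41.53
eef_pos: [0.576, -0.2359, 0.2653]
ee_rot: [3.141, -0.002, 3.138]
force: [-0.5, 1.2, -3.9]
width: 0.0616
```

```bash
cat > seats.py <<'E'
from h import *
for c in("side","top"):
    arm.grab_frame(c)
    for r in arm.spot_point("seat_0",c): 
        if r["score"]>.3: print(c,round(r["score"],2),at(c,r["xy"],.005))
    hsv=cv2.cvtColor(arm.grab_frame(c),cv2.COLOR_RGB2HSV)
    t=cv2.inRange(hsv,(80,120,20),(97,255,255)); w=np.zeros_like(t)
    q=np.array([proj(c,np.array([x,y,.005])) for x,y in((.41,-.17),(.41,-.402),(.643,-.402),(.643,-.17))]).astype(np.int32)
    cv2.fillConvexPoly(w,q,255); m=cv2.bitwise_and(cv2.inRange(hsv,(0,0,90),(180,95,255)),w)
    n,l,s,ce=cv2.connectedComponentsWithStats(m,connectivity=8)
    for i in range(1,n):
        p=np.argwhere(l==i)[:,::-1].astype(np.float32)
        if len(p)>25: e=cv2.fitEllipse(p); print(c,"ring",s[i],np.round(e[1],1),at(c,e[0],.005))
s=arm.get_state(); print(s["t"],s["eef_pos"],s["width"])
E
python3 seats.py
```

```text
side 0.85 [ 0.4726 -0.213 ]
side 0.64 [ 0.5591 -0.3321]
side 0.63 [ 0.5914 -0.2403]
side 0.58 [ 0.466  -0.3315]
side ring [223 157  19  14 186] [11.3 17.1] [ 0.5897 -0.3508]
side ring [223 174  16   9  28] [ 9.  18.1] [ 0.5812 -0.2349]
top 0.91 [ 0.4742 -0.2293]
top 0.71 [ 0.5724 -0.2367]
top 0.67 [ 0.4668 -0.3334]
top 0.67 [ 0.5744 -0.3398]
top ring [377 178  25  10  60] [22.3 24.3] [ 0.5761 -0.3396]
top ring [377 199  27  27 166] [24.  25.1] [ 0.4729 -0.3382]
41.8333 [ 0.5774 -0.2324  0.2662] 0.06106992877084946
```

The tray rings confirm the seat positions. Lowering A.

Emit:
move_arm(
  deltas=[
    [0, 0, -14, 0, 0, 0],
    [0, 0, -14, 0, 0, 0],
    [0, 0, -10, 0, 0, 0],
    [0, 0, -5, 0, 0, 0],
    [0, 0, -2, 0, 0, 0],
  ],
)

```text
t: 42.25
eef_pos: [0.5771, -0.233, 0.2202]
ee_rot: [3.141, -0.002, -3.14]
force: [0.3, -0.6, -3.2]
width: 0.0615
```

Emit:
move_arm(
  deltas=[
    [0, -0.5, -1, 0, 0, 0],
    [0, 0, -1, 0, 0, 0],
    [0, 0, -1, 0, 0, 0],
    [0, 0, 0, 0, 0, 0],
    [0, 0, 0, 0, 0, 0],
  ],
)

```text
t: 42.67
eef_pos: [0.5773, -0.2342, 0.2186]
ee_rot: [-3.142, 0.001, -3.141]
force: [-0.7, -0.3, -3.6]
width: 0.0611
```

Emit:
move_arm(
  deltas=[
    [0, 0, -1, 0, 0, 0],
    [0, 0, -0.5, 0, 0, 0],
    [0, 0, 0, 0, 0, 0],
    [0, 0, 0, 0, 0, 0],
    [0, 0, 0, 0, 0, 0],
  ],
)

```text
t: 43.08
eef_pos: [0.5774, -0.2342, 0.2176]
ee_rot: [-3.141, 0.001, -3.141]
force: [-3.9, 2.3, 6.3]
width: 0.0611
```

Emit:
move_arm(
  deltas=[
    [0, 0, 0, 0, 0, 0],
    [0, 0, 0, 0, 0, 0],
    [0, 0, 0, 0, 0, 0],
    [0, 0, 0, 0, 0, 0],
    [0, 0, 0, 0, 0, 0],
  ],
  claw=15,
)

```text
t: 43.5
eef_pos: [0.5773, -0.2341, 0.2166]
ee_rot: [-3.142, 0.0, -3.141]
force: [0.3, 0.6, -0.4]
width: 0.0818
```

Emit:
move_arm(
  deltas=[
    [0, 0, 20, 0, 0, 0],
    [0, 0, 28, 0, 0, 0],
    [0, 0, 30, 0, 0, 0],
    [0, 0, 30, 0, 0, 0],
    [0, 0, 12, 0, 0, 0],
  ],
)

```text
t: 43.92
eef_pos: [0.5781, -0.2344, 0.3413]
ee_rot: [-3.14, 0.005, -3.14]
force: [1.4, 0.5, -0.2]
width: 0.0825
```

Emit:
move_arm(
  deltas=[
    [-17.5, 37, 0, 0, 0, 0],
    [-17.5, 37, 0, 0, 0, 0],
    [-17.5, 37, 0, 0, 0, 0],
    [-17.5, 37, 0, 0, 0, 0],
    [-18, 37, 0, 0, 0, 0],
  ],
  claw=0,
)

```text
t: 44.33
eef_pos: [0.4882, -0.0479, 0.3367]
ee_rot: [3.141, 0.0, 3.141]
force: [0.9, 0.8, 0.6]
width: 0.0873
```

```bash
python3 gold.py
```

```text
side [208 121  31  28 325] [ 0.6302 -0.4027]
side [223 155  10  10  82] [ 0.5851 -0.2297]
side [239 183  15  11 140] [ 0.4881 -0.0301]
side [242 204  16  13 179] [0.4613 0.1042]
side [271 228  17  21 315] [0.3568 0.2387]
top [304 100   6  27 133] [ 0.7254 -0.0887]
top [366 161   7  16  76] [ 0.579  -0.2527]
44.4333 [ 0.4872 -0.0455  0.3372] [ 3.1404  0.0008 -3.1365] 0.0876273131125573 [0.2273 0.4682 1.3911]
```

Jar A is in its seat. Jar C next.

Emit:
move_arm(
  deltas=[
    [1, 5, -20, 0, 0, 0],
    [0, 0, -25, 0, 0, 0],
    [0, 0, 0, 0, 0, 0],
    [0, 0, 0, 0, 0, 0],
    [0, 0, 0, 0, 0, 0],
  ],
)

```text
t: 44.85
eef_pos: [0.4908, -0.0444, 0.2925]
ee_rot: [-3.141, 0.0, -3.141]
force: [0.1, 0.1, -0.2]
width: 0.0877
```

Emit:
move_arm(
  deltas=[
    [0, 0, -20, 0, 0, 0],
    [0, 0, -20, 0, 0, 0],
    [0, 0, -20, 0, 0, 0],
    [0, 0, -15, 0, 0, 0],
    [0, 0, -5, 0, 0, 0],
  ],
)

```text
t: 45.27
eef_pos: [0.4902, -0.0446, 0.2109]
ee_rot: [-3.141, -0.001, 3.141]
force: [-0.2, -0.3, -0.4]
width: 0.0874
```

Emit:
move_arm(
  deltas=[
    [0, 0, 0, 0, 0, 0],
    [0, 0, 0, 0, 0, 0],
    [0, 0, 0, 0, 0, 0],
    [0, 0, 0, 0, 0, 0],
    [0, 0, 0, 0, 0, 0],
  ],
  claw=255,
  squeeze=40,
)

```text
t: 45.68
eef_pos: [0.4909, -0.0437, 0.2128]
ee_rot: [3.141, 0.003, -3.141]
force: [-1.4, 2.2, 5.2]
width: 0.0617
```

Emit:
move_arm(
  deltas=[
    [0, 0, 0, 0, 0, 0],
    [0, 0, 0, 0, 0, 0],
    [0, 0, 0, 0, 0, 0],
    [0, 0, 0, 0, 0, 0],
    [0, 0, 0, 0, 0, 0],
  ],
)

```text
t: 46.1
eef_pos: [0.4909, -0.0437, 0.2128]
ee_rot: [3.141, 0.003, -3.141]
force: [-0.7, 2.9, 7.5]
width: 0.0617
```

Emit:
move_arm(
  deltas=[
    [0, 0, 5, 0, 0, 0],
    [0, 0, 20, 0, 0, 0],
    [0, 0, 30, 0, 0, 0],
    [0, -20, 0, 0, 0, 0],
    [-2, -36, 0, 0, 0, 0],
  ],
)

```text
t: 46.52
eef_pos: [0.4892, -0.0989, 0.2689]
ee_rot: [3.141, 0.004, -3.138]
force: [0.3, -0.2, -4.0]
width: 0.0611
```

Emit:
move_arm(
  deltas=[
    [-3, -38, 0, 0, 0, 0],
    [-3, -38, 0, 0, 0, 0],
    [-3, -38, 0, 0, 0, 0],
    [-3, -38, 0, 0, 0, 0],
    [-2, -38, 0, 0, 0, 0],
  ],
)

```text
t: 46.93
eef_pos: [0.4731, -0.2918, 0.2667]
ee_rot: [3.141, -0.001, -3.141]
force: [1.0, 0.7, -3.4]
width: 0.0616
```

Emit:
move_arm(
  deltas=[
    [0, -30, 0, 0, 0, 0],
    [0, -20, 0, 0, 0, 0],
    [0, 0, 0, 0, 0, 0],
    [0, 0, 0, 0, 0, 0],
    [0, 0, 0, 0, 0, 0],
  ],
)

```text
t: 47.35
eef_pos: [0.4736, -0.3399, 0.2662]
ee_rot: [3.141, -0.001, 3.141]
force: [0.7, 0.2, -3.5]
width: 0.0616
```

Emit:
move_arm(
  deltas=[
    [1, 0.5, -14, 0, 0, 0],
    [0, 0, -14, 0, 0, 0],
    [0, 0, -11, 0, 0, 0],
    [0, 0, -5, 0, 0, 0],
    [0, 0, -2, 0, 0, 0],
  ],
)

```text
t: 47.77
eef_pos: [0.475, -0.3388, 0.2197]
ee_rot: [3.141, -0.002, -3.14]
force: [0.3, 0.3, -3.3]
width: 0.0617
```

Emit:
move_arm(
  deltas=[
    [0, 0, -1, 0, 0, 0],
    [0, 0, -1, 0, 0, 0],
    [0, 0, -0.5, 0, 0, 0],
    [0, 0, 0, 0, 0, 0],
    [0, 0, 0, 0, 0, 0],
  ],
)

```text
t: 48.18
eef_pos: [0.4753, -0.3397, 0.2186]
ee_rot: [-3.141, 0.001, -3.141]
force: [0.1, 0.5, -3.1]
width: 0.0612
```

Emit:
move_arm(
  deltas=[
    [0, 0, -0.7, 0, 0, 0],
    [0, 0, -0.5, 0, 0, 0],
    [0, 0, 0, 0, 0, 0],
    [0, 0, 0, 0, 0, 0],
    [0, 0, 0, 0, 0, 0],
  ],
)

```text
t: 48.6
eef_pos: [0.4753, -0.3397, 0.2179]
ee_rot: [-3.141, 0.001, -3.141]
force: [-2.1, 2.2, 6.0]
width: 0.0613
```

Emit:
move_arm(
  deltas=[
    [0, 0, 0, 0, 0, 0],
    [0, 0, 0, 0, 0, 0],
    [0, 0, 0, 0, 0, 0],
    [0, 0, 0, 0, 0, 0],
    [0, 0, 0, 0, 0, 0],
  ],
  claw=15,
)

```text
t: 49.02
eef_pos: [0.4753, -0.3396, 0.2169]
ee_rot: [-3.142, 0.0, -3.141]
force: [-0.9, -0.4, -0.4]
width: 0.0821
```

Emit:
move_arm(
  deltas=[
    [0, 0, 20, 0, 0, 0],
    [0, 0, 28, 0, 0, 0],
    [0, 0, 30, 0, 0, 0],
    [0, 0, 30, 0, 0, 0],
    [0, 0, 12, 0, 0, 0],
  ],
)

```text
t: 49.43
eef_pos: [0.4761, -0.3401, 0.3414]
ee_rot: [-3.139, 0.005, -3.14]
force: [1.5, -0.5, -0.9]
width: 0.0827
```

Emit:
move_arm(
  deltas=[
    [-1, 36, 0, 0, 0, 0],
    [-1, 36, 0, 0, 0, 0],
    [-1, 36, 0, 0, 0, 0],
    [-1, 36, 0, 0, 0, 0],
    [-1, 36, 0, 0, 0, 0],
  ],
  claw=0,
)

```text
t: 49.85
eef_pos: [0.4698, -0.1582, 0.337]
ee_rot: [3.142, 0.0, 3.141]
force: [0.8, 1.3, 0.1]
width: 0.0878
```

Emit:
move_arm(
  deltas=[
    [-1, 36, 0, 0, 0, 0],
    [-1, 36, 0, 0, 0, 0],
    [-1, 36, 0, 0, 0, 0],
    [-1, 36, 0, 0, 0, 0],
    [-1, 36, 0, 0, 0, 0],
  ],
)

```text
t: 50.27
eef_pos: [0.4648, 0.0221, 0.3372]
ee_rot: [3.141, 0.001, -3.141]
force: [0.3, 0.0, 0.6]
width: 0.0874
```

Emit:
move_arm(
  deltas=[
    [-1, 30, 0, 0, 0, 0],
    [-1, 26, 0, 0, 0, 0],
    [0, 17, -20, 0, 0, 0],
    [0, 0, -20, 0, 0, 0],
    [0, 0, 0, 0, 0, 0],
  ],
)

```text
t: 50.68
eef_pos: [0.4619, 0.0939, 0.294]
ee_rot: [-3.14, -0.005, -3.14]
force: [-1.4, -0.8, 0.3]
width: 0.0877
```

```bash
python3 gold.py
```

```text
side [208 121  29  28 310] [ 0.6337 -0.4027]
side [223 155  13  10 111] [ 0.5791 -0.2312]
side [242 205  16  12 118] [0.4574 0.1106]
side [271 228  17  21 318] [0.3568 0.2385]
top [304  99   6  28 137] [ 0.7257 -0.0882]
top [351 159  22  21 361] [ 0.5772 -0.2327]
top [391 200  23  21 377] [ 0.4728 -0.3376]
top [204 240  21  21 342] [0.361  0.1441]
50.7833 [0.4631 0.0933 0.2968] [-3.1402 -0.0015 -3.1406] 0.08767005501218215 [0.1011 0.0362 0.9838]
```

A sits at (0.577, −0.233) and C at (0.473, −0.338), both centred. Jar B is last.

Emit:
move_arm(
  deltas=[
    [-1, 0, -20, 0, 0, 0],
    [0, 0, -20, 0, 0, 0],
    [0, 0, -20, 0, 0, 0],
    [0, 0, -18, 0, 0, 0],
    [0, 0, -6, 0, 0, 0],
  ],
)

```text
t: 51.2
eef_pos: [0.4622, 0.0926, 0.2121]
ee_rot: [-3.141, -0.001, 3.141]
force: [0.7, -0.4, 0.4]
width: 0.0877
```

Emit:
move_arm(
  deltas=[
    [0, 0, 0, 0, 0, 0],
    [0, 0, 0, 0, 0, 0],
    [0, 0, 0, 0, 0, 0],
    [0, 0, 0, 0, 0, 0],
    [0, 0, 0, 0, 0, 0],
  ],
  claw=255,
  squeeze=40,
)

```text
t: 51.62
eef_pos: [0.4628, 0.0938, 0.2142]
ee_rot: [3.14, 0.002, -3.141]
force: [-1.8, 1.7, 5.2]
width: 0.0616
```

Emit:
move_arm(
  deltas=[
    [0, 0, 0, 0, 0, 0],
    [0, 0, 0, 0, 0, 0],
    [0, 0, 0, 0, 0, 0],
    [0, 0, 0, 0, 0, 0],
    [0, 0, 0, 0, 0, 0],
  ],
)

```text
t: 52.03
eef_pos: [0.4629, 0.0939, 0.2141]
ee_rot: [3.14, 0.002, -3.141]
force: [-0.9, 1.6, 7.4]
width: 0.0613
```

Emit:
move_arm(
  deltas=[
    [0, 0, 5, 0, 0, 0],
    [0, 0, 20, 0, 0, 0],
    [0, 0, 30, 0, 0, 0],
    [2, -20, 0, 0, 0, 0],
    [2, -36, 0, 0, 0, 0],
  ],
)

```text
t: 52.45
eef_pos: [0.4672, 0.0389, 0.2701]
ee_rot: [3.139, 0.004, -3.137]
force: [0.5, -0.0, -3.3]
width: 0.0614
```

Emit:
move_arm(
  deltas=[
    [2, -38, 0, 0, 0, 0],
    [2, -38, 0, 0, 0, 0],
    [2, -38, 0, 0, 0, 0],
    [2, -38, 0, 0, 0, 0],
    [1, -38, 0, 0, 0, 0],
  ],
)

```text
t: 52.87
eef_pos: [0.4746, -0.1544, 0.2681]
ee_rot: [3.141, -0.0, -3.141]
force: [0.6, 1.0, -3.1]
width: 0.0613
```

Emit:
move_arm(
  deltas=[
    [0, -36, 0, 0, 0, 0],
    [0, -30, 0, 0, 0, 0],
    [0, -15, 0, 0, 0, 0],
    [0, 0, 0, 0, 0, 0],
    [0, 0, 0, 0, 0, 0],
  ],
)

```text
t: 53.28
eef_pos: [0.4745, -0.2344, 0.2676]
ee_rot: [3.141, -0.001, 3.14]
force: [0.3, 1.0, -3.2]
width: 0.0613
```

Emit:
move_arm(
  deltas=[
    [1, 0.5, -14, 0, 0, 0],
    [0, 0, -14, 0, 0, 0],
    [0, 0, -11, 0, 0, 0],
    [0, 0, -5, 0, 0, 0],
    [0, 0, -2, 0, 0, 0],
  ],
)

```text
t: 53.7
eef_pos: [0.4759, -0.2323, 0.2212]
ee_rot: [3.141, -0.002, -3.14]
force: [-0.0, 0.7, -2.6]
width: 0.0613
```

Emit:
move_arm(
  deltas=[
    [0, 0, -1, 0, 0, 0],
    [0, 0, -1, 0, 0, 0],
    [0, 0, -1, 0, 0, 0],
    [0, 0, -0.5, 0, 0, 0],
    [0, 0, 0, 0, 0, 0],
  ],
)

```text
t: 54.12
eef_pos: [0.4765, -0.233, 0.2192]
ee_rot: [-3.142, 0.001, -3.141]
force: [-1.4, 2.3, 3.1]
width: 0.0615
```

Emit:
move_arm(
  deltas=[
    [0, 0, 0, 0, 0, 0],
    [0, 0, 0, 0, 0, 0],
    [0, 0, 0, 0, 0, 0],
    [0, 0, 0, 0, 0, 0],
    [0, 0, 0, 0, 0, 0],
  ],
  claw=20,
)

```text
t: 54.53
eef_pos: [0.4763, -0.2332, 0.2185]
ee_rot: [-3.142, 0.0, -3.141]
force: [-0.1, -0.8, 0.6]
width: 0.08
```

Emit:
move_arm(
  deltas=[
    [0, 0, 20, 0, 0, 0],
    [0, 0, 28, 0, 0, 0],
    [0, 0, 30, 0, 0, 0],
    [0, 0, 35, 0, 0, 0],
    [0, 0, 35, 0, 0, 0],
  ],
)

```text
t: 54.95
eef_pos: [0.4758, -0.2331, 0.3677]
ee_rot: [3.142, -0.001, -3.141]
force: [0.7, -0.2, 0.1]
width: 0.0808
```

Emit:
move_arm(
  deltas=[
    [-15, -30, 5, 0, 0, 0],
    [-18, -35, 5, 0, 0, 0],
    [-18, -35, 5, 0, 0, 0],
    [-18, -35, 5, 0, 0, 0],
    [-18, -35, 5, 0, 0, 0],
  ],
)

```text
t: 55.37
eef_pos: [0.3881, -0.4044, 0.392]
ee_rot: [-3.141, 0.001, -3.14]
force: [1.5, -0.8, 0.3]
width: 0.0809
```

Emit:
move_arm(
  deltas=[
    [-20, -35, 0, 0, 0, 0],
    [-20, -35, 0, 0, 0, 0],
    [-20, -35, 0, 0, 0, 0],
    [-20, -35, 0, 0, 0, 0],
    [-20, -35, 0, 0, 0, 0],
  ],
)

```text
t: 55.78
eef_pos: [0.2878, -0.5797, 0.3914]
ee_rot: [-3.142, 0.0, -3.141]
force: [1.2, 0.0, -1.3]
width: 0.0809
```

```bash
python3 gold.py; python3 seats.py | grep ring
python3 - <<'E'
from h import *
Z=dict(empty_1_mid=.048,capper_mid=.056,rest_top=.004,jar_a_mid=.05,spoon=0,salt_tub=0,tongs=0,salt_bowl=0,tumbler=0)
for c in("top","side"):
    arm.grab_frame(c)
    for n,z in Z.items():
        for r in arm.spot_point(n,c)[:4]:
            if r["score"]>.4: print(n,c,round(r["score"],2),at(c,r["xy"],z))
E
```

```text
side [208 118  57  36 694] [ 0.5665 -0.4075]
side [223 155  13  10 112] [ 0.5789 -0.2311]
side [249 157  14  10 122] [ 0.4745 -0.2303]
side [271 228  17  21 314] [0.3569 0.2387]
top [304  99   6  29 119] [ 0.7251 -0.0881]
top [351 159  22  21 355] [ 0.5776 -0.2328]
top [351 199  22  21 367] [ 0.4737 -0.2318]
top [391 200  23  21 377] [ 0.4728 -0.3376]
top [204 240  21  21 329] [0.3609 0.1449]
55.8833 [ 0.2861 -0.582   0.3902] [ 3.1412 -0.0017  3.1373] 0.08049342659740866 [ 0.3332  1.1696 -0.3838]
side ring [246 159  21  26 278] [15.1 22.7] [ 0.4735 -0.2852]
side ring [220 162  22  21 255] [16.  19.7] [ 0.5811 -0.2782]
top ring [340 159  20  28 102] [25.3 33.1] [ 0.5823 -0.2459]
top ring [377 163  26  26 168] [23.5 24.7] [ 0.5779 -0.3396]
top ring [340 198  19  26 108] [24.  24.8] [ 0.4738 -0.2331]
top ring [377 199  19  27 110] [23.8 24.7] [ 0.4728 -0.3376]
empty_1_mid top 0.93 [0.5585 0.2522]
empty_1_mid top 0.52 [ 0.5707 -0.323 ]
empty_1_mid top 0.42 [0.4041 0.3117]
capper_mid top 0.58 [0.401  0.3111]
capper_mid top 0.54 [ 0.37   -0.1147]
rest_top top 0.71 [0.4026 0.307 ]
jar_a_mid top 0.73 [ 0.4784 -0.3475]
spoon top 0.92 [ 0.7091 -0.1028]
salt_tub top 0.78 [0.7387 0.1048]
tongs top 0.86 [ 0.2599 -0.3729]
tongs top 0.43 [0.6119 0.2589]
salt_bowl top 0.91 [ 0.3601 -0.1186]
tumbler top 0.76 [0.5886 0.4031]
empty_1_mid side 0.58 [0.5524 0.2532]
empty_1_mid side 0.46 [ 0.4904 -0.3511]
capper_mid side 0.94 [0.4033 0.3005]
jar_a_mid side 0.72 [ 0.4651 -0.3527]
spoon side 0.56 [ 0.7045 -0.1158]
salt_tub side 0.71 [0.7418 0.1242]
tongs side 0.69 [ 0.2371 -0.3847]
salt_bowl side 0.6 [ 0.3631 -0.1012]
tumbler side 0.83 [0.5925 0.4062]
```

Run:
```python
from h import *
g=arm.grab_frame("side")
for r in arm.masks_of("empty_1_mid","side")[:5]+arm.spot_in("empty_1_mid","side")[:5]: print(round(r["score"],2),np.round(r["xy"]),at("side",r["xy"],.048))
# brightness contrast on mat where each empty should stand, vs first frame
a=cv2.resize(cv2.imread("pics/side0.png"),(512,384),interpolation=cv2.INTER_AREA)[:,:,::-1].astype(int)
d=(np.abs(g.astype(int)-a).sum(2)>60).astype(np.uint8); d=cv2.morphologyEx(d,cv2.MORPH_OPEN,np.ones((3,3),np.uint8))
n,l,s,ce=cv2.connectedComponentsWithStats(d)
for i in range(1,n):
    if s[i,4]>60 and s[i,1]>140: print(s[i],at("side",ce[i],.048))
print(arm.get_state()["t"])
```

```text
0.57 [212. 249.] [0.5593 0.2687]
0.52 [177. 244.] [0.6709 0.2578]
0.86 [214. 247.] [0.5549 0.2569]
[249 145  18  23 322] [ 0.4776 -0.351 ]
[222 151  20  32 370] [ 0.578  -0.2594]
[ 239  174   26   62 1025] [0.4716 0.0137]
[203 196  21  33 544] [0.5922 0.0765]
[169 227  15  10 115] [0.6888 0.1956]
[205 231  15   9 117] [0.5702 0.1989]
[168 240  24  20 380] [0.6599 0.2829]
[203 243  23  21 398] [0.5517 0.2846]
[262 243  12  32 164] [0.3882 0.2962]
[252 244  10  29 159] [0.4235 0.2924]
[245 264  10  18  86] [0.4364 0.36  ]
57.3333
```

```bash
python3 -c "
from station import arm
print(arm.job_done())"
```

```text
the job is handed in; nothing more can be done
None
```

The job is handed in after about 57 s of the 210 s allowed. Both empties stand on the mat and all three filled jars (A, B and C; a fourth was not present) are sealed and in the tray. The capper is back on its rest.

**Last checks**
- **Empties:** they stand at about (0.67, 0.26) and (0.555, 0.257) on the mat.
- **Lids:** for B and C the force dropped partway through the press, then met a hard stop about 5 mm below first contact. All three stopped at the same height (TCP 0.3148), and after capping each lid read about 6 mm lower in the side camera. No jar was lifted before its lid was home.
- **Sealed jars:** they are centred on their own seats to within about 2 mm.
- **Capper:** upright and about 2 mm from the rest's centre by the camera check. Separate estimates of the rest's centre differed by several mm in y, so I used a middle value.
- **Bystanders:** comparing the first and last side pictures showed changes only where I moved things.

**What did not go cleanly**
- **Jar A:** the capper's rim brushed its lid with about 12 N on the way down, and the lid seems to have clicked then instead of on the square press. I pressed it fully afterwards and it held at the home height.
- **First capper grip:** the grip was askew, so I set the capper back down to grip it again. It met the rest with about 53 N of wrist force (the limit is 120 N).
- **Networks:** they sometimes missed or misplaced things, so I relied mostly on my own colour measurements.

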